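# Zero the dial gauge on the setting master, then send the printed brackets under it

## Task

Set the steel setting master in the nest of the slide's carrier that is nearest the dial gauge, push the carrier along to the first gauge detent so that the master stands under the plunger, and turn the dial's bezel until its zero mark lies under the pointer. Then draw the carrier back to the loading detent, return the master upright to its cork pad, and set every printed bracket that is on the bench down into its own nest, the one nearest the gauge included. Last, push the loaded carrier to the first gauge detent again, where the dial should still read about zero; never let the master topple, and leave the caliper, mouse and jar alone.

Things in the scene. Friction and masses are not known exactly. Their poses are not given: they have to be found in the camera images.
- slide: Indexing slide fixed to the bench: aluminium base 116 x 700 x 12 mm with a rail along it. Origin: centre of the base's underside. Its y axis (about world +y) is the carrier's travel from loading towards the gauge; its x axis points across, away from the robot. It may stand a little askew.
- carrier (a joint): Travel of the carrier (steel plate 104 x 300 mm, top 50 mm above the bench) along the slide's +y, m. Spring-ball detents: 0 (loading), 0.200 (first gauge detent, nest 1 under the plunger), 0.285 (nest 2), 0.370 (nest 3). Rolls at about 1 N; in or out of a detent takes about 5 N; within 3 mm it snaps home by itself. End stops just past 0 and 0.370.
- nest_1 (a point): Floor centre of the nest nearest the gauge (carrier's leading end), 50 mm above the bench; axes as the slide's. Each nest is a shallow open pocket 72 mm (x, across) by 63 mm (y, along the rail) between aluminium strips 4.5 mm high; a foot goes in with its long side across the rail, either way round.
- nest_2 (a point): Centre of the floor of the middle nest, 85 mm behind nest 1; otherwise the same.
- nest_3 (a point): Centre of the floor of the nest at the pull-bar end, 85 mm behind nest 2; otherwise the same.
- pull_bar (a point): Centre of the pull bar at the carrier's trailing end: round steel bar 12 mm thick, 64 mm long along the slide's x, on two end posts; axis 92 mm above the bench, 36 mm clear below it. 62 mm behind the centre of nest 3.
- dial_centre (a point): Centre of the dial's bezel on its upright axis, half-way up, about 164 mm above the bench. The dial faces up, over the rail. Bezel: dark knurled ring 58 mm in diameter, 15 mm high. Below it the gauge is narrower; its arm from the far side lies 23 mm below the bezel's underside, and its column, 108 mm away on the far side, is lower than the bezel.
- bezel (a joint): Turn of the bezel with its white face, rad, clockwise from above positive; at 0 the zero mark points along the slide's +x. Turns a full turn either way against a friction of 0.04 N m and stays where it is left.
- zero_mark (a point): The dial's zero mark: a bold black wedge on the white face, 22 mm from the dial's centre; it turns with the bezel.
- pointer (a joint): Angle of the thin black pointer, rad, clockwise from above positive; 0 (at rest, nothing under the plunger) is along the slide's +x. One turn is 10 mm of plunger lift; 50 graduations of 0.2 mm. The plunger's round tip hangs 1.5 to 4 mm lower than the crown of a part in a nest, which lifts it (about 0.5 N) as it is pushed under and swings the pointer.
- pointer_tip (a point): Tip of the pointer, 22 mm from the dial's centre.
- master_mid (a point): Centre, half-way up, of the setting master: solid bright steel, 56 mm high, 0.55 kg; z axis up. Foot 64 (x) x 56 (y) x 8 mm, block neck 26 x 30 mm, on top a plain round boss 32 mm in diameter, 30 mm long along x, its axis 12 mm above this point; grip it on its flat end faces (30 mm apart along x). Same either way round.
- pad_top (a point): Centre of the top of the master's pad: a cork sheet on a dark wooden base, 105 x 100 mm, top 15 mm above the bench, fixed. The master starts on it.
- bracket_1_mid (a point): Centre, half-way up, of a printed bracket: matt grey lattice metal, 56 mm high, 0.3 kg; z axis up. Foot 64 (x) x 56 (y) x 8 mm; hub on top 32 mm in diameter, 30 mm long along x, its axis 12 mm above this point; grip it on its flat end faces (30 mm apart along x). Same either way round. Two or three stand on the bench on the near side of the slide.
- bracket_2_mid (a point): Centre, half-way up, of a printed bracket: matt grey lattice metal, 56 mm high, 0.3 kg; z axis up. Foot 64 (x) x 56 (y) x 8 mm; hub on top 32 mm in diameter, 30 mm long along x, its axis 12 mm above this point; grip it on its flat end faces (30 mm apart along x). Same either way round. Two or three stand on the bench on the near side of the slide.
- bracket_3_mid (a point): Centre, half-way up, of a printed bracket: matt grey lattice metal, 56 mm high, 0.3 kg; z axis up. Foot 64 (x) x 56 (y) x 8 mm; hub on top 32 mm in diameter, 30 mm long along x, its axis 12 mm above this point; grip it on its flat end faces (30 mm apart along x). Same either way round. Two or three stand on the bench on the near side of the slide.
- caliper: A caliper lying on the bench, 190 mm long: to be left alone. Origin at its underside.
- mouse: A black computer mouse, 104 x 60 x 30 mm: to be left alone. Origin at its underside.
- jar: A clear jar with a black cap, 68 mm in diameter and 75 mm high: to be left alone. Origin at its underside.
There are look-alikes about, which are no part of the job. What is shaped like the part that bears bracket_3_mid but purple or yellow is not meant. What is shaped like the part that bears pad_top but turquoise is not meant.

How it is judged (in metres and radians):
On the way, in this order (a step that is already met when the one before it is completed fails the run):
1. the master stands in nest 1 and the carrier rests in the first gauge detent, master under the plunger (horizontal distance between master_mid and nest_1 below 0.008 m and height (world z) of master_mid below 0.0815 m and angle between master_mid's own z axis and vertical below 0.06 rad and value of joint carrier between 0.196 and 0.204 m and value of joint pointer above 0.3 rad and contact force between each of master, carrier and the fingers below 0.05 N), for 0.3 s.
2. with the master still there, the bezel is turned so that its zero mark lies under the pointer (within one graduation) and let go (horizontal distance between master_mid and nest_1 below 0.008 m and height (world z) of master_mid below 0.0815 m and angle between master_mid's own z axis and vertical below 0.06 rad and value of joint carrier between 0.196 and 0.204 m and horizontal distance between zero_mark and pointer_tip below 0.003 m and contact force between bezel and the fingers below 0.05 N), for 0.4 s.
3. the carrier is back in the loading detent (value of joint carrier below 0.004 m), for 0.2 s.
4. with the carrier in the loading detent, the master stands on its pad and every bracket in a nest (value of joint carrier below 0.004 m and horizontal distance between master_mid and pad_top below 0.022 m and height (world z) of master_mid between 0.038 and 0.047 m and angle between each of master_mid, bracket_1_mid, bracket_2_mid, bracket_3_mid's own z axis and vertical below 0.06 rad and height (world z) of bracket_1_mid between 0.07 and 0.0815 m and (horizontal distance between bracket_1_mid and nest_1 below 0.008 m or horizontal distance between bracket_1_mid and nest_2 below 0.008 m or horizontal distance between bracket_1_mid and nest_3 below 0.008 m) and height (world z) of bracket_2_mid between 0.07 and 0.0815 m and (horizontal distance between bracket_2_mid and nest_1 below 0.008 m or horizontal distance between bracket_2_mid and nest_2 below 0.008 m or horizontal distance between bracket_2_mid and nest_3 below 0.008 m) and height (world z) of bracket_3_mid between 0.07 and 0.0815 m and (horizontal distance between bracket_3_mid and nest_1 below 0.008 m or horizontal distance between bracket_3_mid and nest_2 below 0.008 m or horizontal distance between bracket_3_mid and nest_3 below 0.008 m) and contact force between each of master, bracket_1, bracket_2, bracket_3 and the fingers below 0.05 N), for 0.2 s.
At the end, for the whole second after the job is handed in: Carrier in the first gauge detent (4 mm); every bracket present flat in its own nest, one in nest 1 under the plunger, so that the pointer tip stands within 10 mm of the zero mark; master upright on its pad, centres within 22 mm; all let go and at rest (value of joint carrier between 0.196 and 0.204 m and horizontal distance between master_mid and pad_top below 0.022 m and height (world z) of master_mid between 0.038 and 0.047 m and angle between each of master_mid, bracket_1_mid, bracket_2_mid, bracket_3_mid's own z axis and vertical below 0.06 rad and height (world z) of bracket_1_mid between 0.07 and 0.0815 m and (horizontal distance between bracket_1_mid and nest_1 below 0.008 m or horizontal distance between bracket_1_mid and nest_2 below 0.008 m or horizontal distance between bracket_1_mid and nest_3 below 0.008 m) and height (world z) of bracket_2_mid between 0.07 and 0.0815 m and (horizontal distance between bracket_2_mid and nest_1 below 0.008 m or horizontal distance between bracket_2_mid and nest_2 below 0.008 m or horizontal distance between bracket_2_mid and nest_3 below 0.008 m) and height (world z) of bracket_3_mid between 0.07 and 0.0815 m and (horizontal distance between bracket_3_mid and nest_1 below 0.008 m or horizontal distance between bracket_3_mid and nest_2 below 0.008 m or horizontal distance between bracket_3_mid and nest_3 below 0.008 m) and horizontal distance between zero_mark and pointer_tip below 0.01 m and contact force between each of master, carrier, bezel, bracket_1, bracket_2, bracket_3 and the fingers below 0.05 N and velocity of joint carrier between -0.01 and 0.01 m/s and linear speed of master below 0.02 m/s and linear speed of each of bracket_1, bracket_2, bracket_3 below 0.03 m/s); the robot touches nothing.
It fails at once if the setting master topples (angle between master_mid's own z axis and vertical above 0.6 rad).
It fails at once if the caliper is disturbed (distance of caliper from where it was at the start of the episode above 0.03 m).
It fails at once if the mouse is disturbed (distance of mouse from where it was at the start of the episode above 0.03 m).
It fails at once if the jar is disturbed (distance of jar from where it was at the start of the episode above 0.03 m).
Of bracket_1, bracket_2, bracket_3 only 2 to 3 are there at a start; the rules pass over those that are not, and their reading is None.
At some moment in a run one of bracket_1, bracket_2, bracket_3 may be knocked a few centimetres aside while the robot is not near it.
It also fails if it takes over 210 s, if anything falls off the work surface, if the arm or the gripper's body presses on something with over 40 N, if the wrist force passes 120 N, or if a joint passes its speed limit or range.

## Robot

A 6-joint arm with a two-finger parallel gripper is mounted at the origin on the work surface. World frame = base frame: x ahead of the robot, y to its left, z up, the work surface at z = 0. Lengths are in m, angles in degrees, forces in N, time in s.
With the tool pointing down it reaches from about 0.375 to 0.9 m from the base axis. Payload 3.1 kg.
Tool frame: the origin (TCP) lies at the very end of the fingers, on their centre line; the grasp point (between the pads) lies 19 mm behind it; z points along the fingers, y is the direction in which the jaws open and shut (so a half turn about z gives the same grasp; the last joint's range is limited). The gripper opens to 87 mm and grips with 3 to 60 N. Pads are 19 mm wide; open, the fingers measure 117 mm over their backs; the gripper's body (75 mm by 190 mm) begins 51 mm behind the grasp point.
Start: joints at [-78.352, 30.224, 82.088, -0, 67.689, -10.227], TCP at [0.233, -0.58, 0.223] pointing down, gripper open.
Joint ranges: [-176.69, 176.69], [-43.24, 126.21], [12.49, 139.97], [-82, 262], [0, 151.66], [-163.58, 163.58]. Speed limits (degrees/s): [159.86, 159.86, 180, 180, 180, 180].

## Interface

Orientations are given as a 3x3 rotation matrix whose columns are the frame's x, y, z axes.
In Python, from rig import readout, capture, camera_model, bot, spot_in, regions_of gives the robot as it stands.
- The arm moves only by the tool send_rows, never from a script. Its argument "moves" is a list that holds one entry, the list of rows, each a list of 7 numbers: the turn, a rotation vector about the tool's x, y, z in degrees, then the shift along the tool's x, y, z in cm, then the opening, from -1 (shut) to 1 (fully open). A call has exactly 5 rows; each row shifts and turns the commanded pose from where the row before left it, along the tool's axes as they then stand; what a row does not reach is not made up. A row lasts 1/10 s, in which the tool goes at most 50 mm and 8.59 degrees, less where a joint would pass 70% of its speed; a pose out of reach is approached as far as the arm can. A call with a gripper value outside its range is refused whole. The fingers move at their own pace and stop on an object; the grip force is fixed at half the most. Time passes only in rows, so rows that do not move let the fingers close, or fill a call up. It gives the time, the measured TCP pose, the force and the opening at its end, in the units of the state.
- readout.read_state(): the state, without advancing time (a new reading comes with each control period).
- capture(name): name is "scene" or "top" or "wrist"; returns the picture (384x512x3 uint8, blue, green, red); there is no depth.
- camera_model(name): a dict with "camera_matrix" (3x3 intrinsics, pixels), "pose" (4x4, takes a point from camera to world coordinates). Camera axes: x right, y up, looking along -z (the intrinsics and any distortion apply to the point x, -y, -z); pixel columns grow to the right and rows downward; lengths in m; the calibration is good to about 2 mm. A picture is of the moment at which its call begins: read the wrist's pose just before it. camera_model takes no time and is no camera call; for the wrist camera it gives the pose at the moment of the call.
- bot.hand_in(): hands the job in, once; it reports no verdict.
Trained networks look in the newest picture that a camera, given by its name, has taken for a name from the list of things; names that differ only in an ending like _2 or _b are one class to them, and where a whole thing is asked for, a point or a joint stands for the part that bears it (a point fixed in the world has none). Each returns a list of dicts, best first, with "p" (0 to 1); they miss things now and then, are a little off and sometimes report something else, mostly with a low value. They report only what shows in the picture. A call takes as long as a camera call. They do not tell look-alikes from the thing itself.
- spot_in(camera, thing): "location" ([x, y, z] in m, in world coordinates, good to about 4 mm: the middle of the surface that is visible of it).
- regions_of(camera, thing): "mask" (384x512 bool, what is visible of it).
The state is a dict: "time_s": time; "joint_positions": joint angles; "qvel": joint speeds; "tau": joint torques, N m; "position": TCP position; "tcp_rot": TCP orientation; "force": force on the tool from outside, world axes, zero at the start; "moment": the same for the moment, N m; "opening": opening from 0.0 (shut) to 1.0 (fully open).
Only numpy, scipy, OpenCV 4.12 (cv2) and the standard library are available. Lean on these libraries where they do the work, as an engineer would, in place of code of your own. Each camera call takes 0.05 s, during which the arm holds its last target. There are 200 camera calls.

## Working session

There is one attempt and no reset: what is moved stays moved. The work goes in short steps, Python scripts to look and compute and a tool call to move; the robot and the scene stay as the last step left them, time stands still between calls to the robot, and variables do not carry over. Pictures are saved under pics/ and viewed, about 12 in all and at most 16, crops included, and the job is handed in when it is done.

Besides the shell and the picture viewer there is one more tool, called after "Emit:" as name(argument=value, ...), one argument or row to a line, values as JSON. send_rows: Moves the arm, as the interface text tells. Its arguments: {"type":"object","properties":{"moves":{"type":"array","items":{"type":"array","items":{"type":"array","items":{"type":"number"}}}}},"required":["moves"]}

```bash
ls; mkdir -p pics; python3 - <<'E'
from rig import *
import cv2, numpy as np
s=readout.read_state(); print(s['time_s'],s['position'],np.round(s['tcp_rot'],3).tolist(),s['opening'])
for c in("scene","top"):
    im=capture(c); cv2.imwrite(f"pics/{c}0.png",im)
    m=camera_model(c); print(c,np.round(m['camera_matrix'],1).tolist(),np.round(m['pose'],3).tolist(),[k for k in m])
    for t in("nest_1","nest_2","nest_3","pull_bar","dial_centre","zero_mark","pointer_tip","master_mid","pad_top","bracket_1_mid","caliper","mouse","jar","slide"):
        print(t,[(round(d['p'],2),np.round(d['location'],3).tolist()) for d in spot_in(c,t)][:6])
print(readout.read_state()['time_s'])
a=np.vstack([cv2.imread("pics/scene0.png")]);
E
```

```text
pics
0.0 [ 0.23274667 -0.57926172  0.22157351] [[0.928, 0.373, -0.0], [0.373, -0.928, 0.002], [0.0, -0.002, -1.0]] 0.9981070929464871
scene [[359.9, 0.0, 256.3], [0.0, 359.9, 195.3], [0.0, 0.0, 1.0]] [[0.167, -0.636, 0.754, 1.282], [0.986, 0.114, -0.122, -0.152], [-0.009, 0.764, 0.646, 0.847], [0.0, 0.0, 0.0, 1.0]] ['camera_matrix', 'pose']
nest_1 [(0.85, [0.643, -0.151, 0.054])]
nest_2 [(0.85, [0.643, -0.151, 0.054])]
nest_3 [(0.85, [0.643, -0.151, 0.054])]
pull_bar [(0.66, [0.64, -0.149, 0.052])]
dial_centre [(0.9, [0.629, 0.149, 0.172])]
zero_mark [(0.75, [0.628, 0.144, 0.168])]
pointer_tip []
master_mid [(0.65, [0.412, 0.273, 0.024]), (0.21, [0.434, 0.012, 0.015])]
pad_top [(0.76, [0.426, 0.26, 0.01]), (0.56, [0.26, 0.393, 0.012])]
bracket_1_mid [(0.53, [0.426, 0.261, 0.013])]
caliper [(0.88, [0.562, -0.486, 0.007]), (0.39, [0.63, 0.146, 0.173]), (0.23, [0.439, -0.136, 0.014])]
mouse [(0.73, [0.494, 0.453, 0.023]), (0.35, [0.64, -0.152, 0.051])]
jar [(0.79, [0.594, 0.457, 0.053])]
slide [(0.85, [0.65, -0.018, 0.026])]
top [[473.6, 0.0, 261.9], [0.0, 473.6, 198.3], [0.0, 0.0, 1.0]
[... 348 characters left out ...]
[0.622, 0.151, 0.168]), (0.27, [0.632, -0.142, 0.052])]
zero_mark [(0.5, [0.618, 0.15, 0.173]), (0.26, [0.631, -0.146, 0.052])]
pointer_tip [(0.24, [0.561, -0.488, 0.01])]
master_mid [(0.81, [0.396, 0.275, 0.021]), (0.56, [0.416, 0.017, 0.009])]
pad_top [(0.77, [0.396, 0.262, 0.014]), (0.77, [0.251, 0.396, 0.015])]
bracket_1_mid [(0.74, [0.617, 0.15, 0.174]), (0.71, [0.628, -0.144, 0.052]), (0.62, [0.42, -0.139, 0.009])]
caliper [(0.55, [0.561, -0.484, 0.005]), (0.24, [0.622, 0.15, 0.166]), (0.2, [0.631, -0.14, 0.053])]
mouse [(0.66, [0.475, 0.46, 0.021])]
jar [(0.9, [0.572, 0.463, 0.076]), (0.52, [0.616, 0.035, 0.03])]
slide [(0.83, [0.617, 0.037, 0.024]), (0.62, [0.414, 0.016, 0.009])]
1.5
```

View pics/scene0.png

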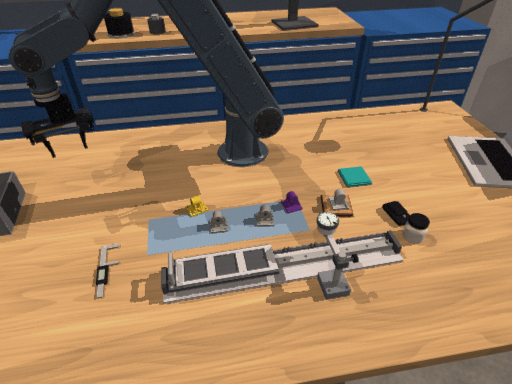

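View pics/top0.png

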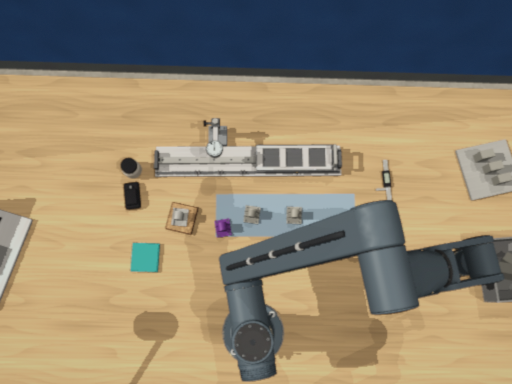

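Scene view: grey brackets at (219,222) and (265,215), yellow and purple look-alikes at (198,206) and (292,202). The master is on its wooden pad at (340,200), with a turquoise sheet at (355,177), and the dial is at (328,221). The top view agrees: grey (252,214) and (295,214), purple (223,228), pad (182,217). It also shows a tray at far right (490,165), beyond the mat. Next I'll write helpers and plan a wrist look.

```bash
cat > h.py <<'E'
from rig import readout, capture, camera_model, bot, spot_in, regions_of
import numpy as np, cv2
from scipy.spatial.transform import Rotation as R
def plan(p,yaw,tilt=True):
    "tool-frame shift (cm) and turn (deg) from present pose to TCP p, tool x at yaw (deg), pointing down"
    s=readout.read_state(); A=np.array(s['tcp_rot']); c=np.cos(np.radians(yaw)); n=np.sin(np.radians(yaw))
    B=np.array([[c,n,0],[n,-c,0],[0,0,-1.]])
    print('t',round(s['time_s'],2),'pos',np.round(s['position'],4),'yaw',round(np.degrees(np.arctan2(A[1,0],A[0,0])),2),
     'open',round(s['opening'],3),'F',np.round(s['force'],1),'j',np.round(s['joint_positions'],0))
    d=np.array(p)-s['position']
    print(' shift by old axes',np.round(A.T@d*100,2),'by new axes',np.round(B.T@d*100,2),'rotvec',np.round(R.from_matrix(A.T@B).as_rotvec(degrees=True),2))
def px(model,pt):
    P=model['pose']; q=np.linalg.inv(P)@np.append(pt,1); K=model['camera_matrix']
    v=K@np.array([q[0],-q[1],-q[2]]); return v[:2]/v[2]
def ray(model,uv):
    P=np.array(model['pose']); d=np.linalg.inv(model['camera_matrix'])@np.array([uv[0],uv[1],1.])
    return P[:3,3],P[:3,:3]@np.array([d[0],-d[1],-d[2]])
def onz(model,uv,z):
    o,d=ray(model,uv); return o+d*(z-o[2])/d[2]
def tri(obs):
    A=np.zeros((3,3));b=np.zeros(3)
    for m,uv in obs:
        o,d=ray(m,uv); d=d/np.linalg.norm(d); M=np.eye(3)-np.outer(d,d); A+=M;b+=M@o
    return np.linalg.solve(A,b)
def net(cam,things):
    for t in things:
        print(t,[(round(d['p'],2),np.round(d['location'],3).tolist()) for d in spot_in(cam,t)][:6])
def shot(cam,name):
    m=camera_model(cam); im=capture(cam); cv2.imwrite(f'pics/{name}.png',im); np.save(f'pics/{name}.npy',m,allow_pickle=True); return m,im
def load(name): return np.load(f'pics/{name}.npy',allow_pickle=True).item()
E
python3 - <<'E'
from h import *
s=readout.read_state();A=np.array(s['tcp_rot']); m=camera_model('wrist');P=np.array(m['pose'])
print('cam in tool',np.round(A.T@(P[:3,3]-s['position']),4),np.round(A.T@P[:3,:3],3).tolist(),np.round(m['camera_matrix'],0).tolist())
plan([0.45,-0.07,0.36],90)
print(plan([0.43,-0.05,0.36],90))
# rough slide geometry check in top/scene
for c in('top','scene'):
    print(c,px(camera_model(c),[0.62,-0.06,0.05]),px(camera_model(c),[0.62,0.15,0.17]))
E
```

```text
cam in tool [ 0.0833 -0.0003 -0.1627] [[-0.0, 0.954, 0.299], [1.0, 0.001, -0.001], [-0.001, 0.299, -0.954]] [[271.0, 0.0, 255.0], [0.0, 271.0, 187.0], [0.0, 0.0, 1.0]]
t 1.5 pos [ 0.2329 -0.58    0.2225] yaw 21.87 open 1.0 F [-0.4 -0.7 -0. ] j [-78.  30.  82.  -0.  68. -10.]
 shift by old axes [ 39.15 -39.23 -13.74] by new axes [ 51.    21.71 -13.75] rotvec [ -0.    -0.   -68.13]
t 1.5 pos [ 0.2329 -0.58    0.2225] yaw 21.87 open 1.0 F [-0.4 -0.7 -0. ] j [-78.  30.  82.  -0.  68. -10.]
 shift by old axes [ 38.04 -41.84 -13.74] by new axes [ 53.    19.71 -13.75] rotvec [ -0.    -0.   -68.13]
None
top [273.48116171 160.06878911] [214.04882073 148.74778627]
scene [251.76800434 257.48263239] [327.73425147 218.04865541]
```

Emit:
send_rows(
  moves=[
    [[0,0,-6.8,0,0,-1.4,1],[0,0,-6.8,0,0,-1.4,1],[0,0,-6.8,0,0,-1.4,1],[0,0,-6.8,0,0,-1.4,1],[0,0,-6.8,0,0,-1.4,1]],
  ],
)

```text
time_s: 2.0
position: [0.2329, -0.5799, 0.2931]
tcp_rot: [[0.557, 0.831, -0.0], [0.831, -0.557, 0.0], [0.0, -0.0, -1.0]]
force: [-0.6, -1.3, 0.9]
opening: 1.0
```

Emit:
send_rows(
  moves=[
    [[0,0,-6.8,0,0,-1.4,1],[0,0,-6.8,0,0,-1.4,1],[0,0,-6.8,0,0,-1.4,1],[0,0,-6.8,0,0,-1.4,1],[0,0,-6.8,0,0,-1.4,1]],
  ],
)

```text
time_s: 2.5
position: [0.2329, -0.5798, 0.3631]
tcp_rot: [[-0.003, 1.0, 0.0], [1.0, 0.003, 0.0], [0.0, 0.0, -1.0]]
force: [0.0, -1.0, -0.6]
opening: 1.001
```

Emit:
send_rows(
  moves=[
    [[0,0,0,3.5,1.8,0,1],[0,0,0,3.5,1.8,0,1],[0,0,0,3.5,1.8,0,1],[0,0,0,3.5,1.8,0,1],[0,0,0,3.5,1.8,0,1]],
  ],
)

```text
time_s: 3.0
position: [0.3237, -0.4037, 0.3626]
tcp_rot: [[0.003, 1.0, 0.0], [1.0, -0.003, -0.0], [-0.0, 0.0, -1.0]]
force: [0.5, 0.3, 0.4]
opening: 0.999
```

Emit:
send_rows(
  moves=[
    [[0,0,0,3.5,1.8,0,1],[0,0,0,3.5,1.8,0,1],[0,0,0,3.5,1.8,0,1],[0,0,0,3.5,1.8,0,1],[0,0,0,3.5,1.8,0,1]],
  ],
)

```text
time_s: 3.5
position: [0.4141, -0.2289, 0.3628]
tcp_rot: [[0.002, 1.0, 0.001], [1.0, -0.002, -0.0], [-0.0, 0.001, -1.0]]
force: [0.9, -0.7, 0.0]
opening: 1.001
```

Emit:
send_rows(
  moves=[
    [[0,0,0,3.5,1.8,0,1],[0,0,0,3.5,1.8,0,1],[0,0,0,3.5,1.8,0,1],[0,0,0,3.5,1.8,0,1],[0,0,0,0,0,0,1]],
  ],
)

```text
time_s: 4.0
position: [0.4872, -0.0866, 0.3627]
tcp_rot: [[-0.004, 1.0, 0.001], [1.0, 0.004, 0.002], [0.002, 0.001, -1.0]]
force: [-0.4, -0.2, 0.3]
opening: 0.998
```

```bash
python3 - <<'E'
from h import *
shot('wrist','wA')
net('wrist',("nest_1","pull_bar","dial_centre","zero_mark","master_mid","pad_top","bracket_1_mid"))
E
```

```text
nest_1 [(0.98, [0.626, -0.105, 0.051])]
pull_bar [(0.77, [0.623, -0.108, 0.048])]
dial_centre []
zero_mark []
master_mid []
pad_top []
bracket_1_mid [(0.68, [0.427, -0.13, 0.008]), (0.67, [0.626, -0.108, 0.047])]
```

Emit:
send_rows(
  moves=[
    [[0,0,0,3.5,0,0,1],[0,0,0,3.5,0,0,1],[0,0,0,3.5,0,0,1],[0,0,0,3.5,0,0,1],[0,0,0,0,0,0,1]],
  ],
)

```text
time_s: 4.9
position: [0.4857, 0.0521, 0.3627]
tcp_rot: [[-0.001, 1.0, -0.0], [1.0, 0.001, 0.002], [0.002, -0.0, -1.0]]
force: [-0.6, 0.0, 0.1]
opening: 1.004
```

```bash
python3 - <<'E'
from h import *
shot('wrist','wB')
net('wrist',("nest_1","pull_bar","dial_centre","zero_mark","master_mid","pad_top","bracket_1_mid"))
s=readout.read_state();print(s['position'])
E
```

```text
nest_1 [(0.64, [0.62, -0.067, 0.054])]
pull_bar [(0.79, [0.621, -0.07, 0.052])]
dial_centre [(0.77, [0.618, 0.152, 0.17]), (0.63, [0.41, 0.266, 0.023])]
zero_mark [(0.67, [0.619, 0.148, 0.17])]
master_mid [(0.86, [0.408, 0.267, 0.027])]
pad_top [(0.56, [0.403, 0.245, 0.015])]
bracket_1_mid [(0.65, [0.425, -0.131, 0.01])]
[0.4864096  0.04838706 0.36250441]
```

View pics/wA.png

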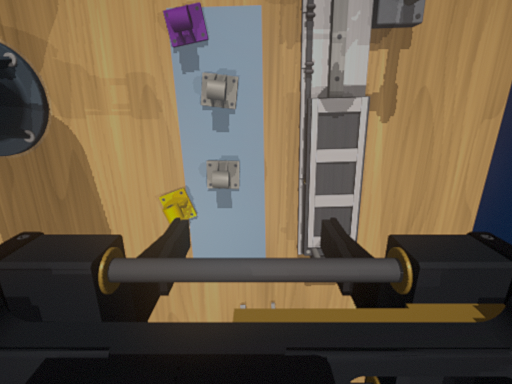

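View pics/wB.png

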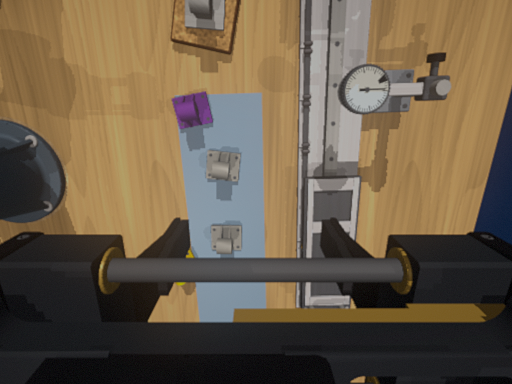

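Grey brackets are at A (220,90) and (222,175). Purple (187,25) and yellow (178,206) stand beside the mat and aren't meant. Nest pockets are at A (339,130), (336,170) and (333,222). In B the master is on the brown cork pad at (205,15) and the dial is at (366,89). Next I'll measure slide, dial and feet numerically.

```bash
python3 - <<'E'
from h import *
N={}
for n,box in(('wA',(295,100,375,250)),('wB',(295,165,375,255))):
    im=cv2.imread(f'pics/{n}.png'); m=load(n); g=cv2.cvtColor(im,cv2.COLOR_BGR2GRAY)
    x0,y0,x1,y1=box; sub=cv2.resize(g[y0:y1,x0:x1],None,fx=4,fy=4,interpolation=cv2.INTER_CUBIC)
    t,bw=cv2.threshold(sub,0,255,cv2.THRESH_BINARY_INV+cv2.THRESH_OTSU)
    for c in cv2.findContours(bw,cv2.RETR_EXTERNAL,cv2.CHAIN_APPROX_NONE)[0]:
        a=cv2.contourArea(c)/16
        if a<500: continue
        r=cv2.minAreaRect(c); bx=cv2.boxPoints(r)/4-0.375+[x0,y0]
        P=np.array([onz(m,q,0.05) for q in bx]); e=P[1]-P[0]; f=P[2]-P[1]
        print(n,round(t),'area',a,'c',np.round(bx.mean(0),1),'xy',np.round(P.mean(0),4),'sides',np.round([np.linalg.norm(e),np.linalg.norm(f)],4),'ang',np.round(np.degrees([np.arctan2(e[1],e[0]),np.arctan2(f[1],f[0])]),1))
# dial
im=cv2.imread('pics/wB.png'); m=load('wB'); 
x0,y0,x1,y1=325,50,410,130
sub=cv2.resize(im[y0:y1,x0:x1],None,fx=8,fy=8,interpolation=cv2.INTER_CUBIC)
hsv=cv2.cvtColor(sub,cv2.COLOR_BGR2HSV)
bw=((hsv[...,1]<50)&(hsv[...,2]>170)).astype(np.uint8)
c=max(cv2.findContours(bw,cv2.RETR_EXTERNAL,cv2.CHAIN_APPROX_NONE)[0],key=cv2.contourArea)
(ex,ey),ax,an=cv2.fitEllipse(cv2.convexHull(c)); uv=np.array([ex,ey])/8-.44+[x0,y0]
print('face',uv,np.array(ax)/8,onz(m,uv,0.171))
cv2.imwrite('pics/dial1.png',sub)
# two-view heights from nets' centroids of masks
E
```

```text
wA 115 area 1272.40625 c [335.4 177.8] xy [ 0.6353 -0.1356  0.05  ] sides [0.0744 0.0628] ang [  1.3 -82.4]
wA 115 area 1520.84375 c [338.4 130.1] xy [ 0.6326 -0.0501  0.05  ] sides [0.0659 0.0736] ang [93.1 -0.8]
wA 115 area 3154.71875 c [335.1 174.5] xy [ 0.6351 -0.141   0.05  ] sides [0.2853 0.1277] ang [91.8 -0.8]
wB 109 area 3780.21875 c [332.6 209.5] xy [ 0.6339 -0.0636  0.05  ] sides [0.1356 0.1847] ang [  0.  -82.7]
face [366.72047287  90.86052567] [36.37125015 40.77381516] [0.62436547 0.14842908 0.171     ]
```

View pics/dial1.png

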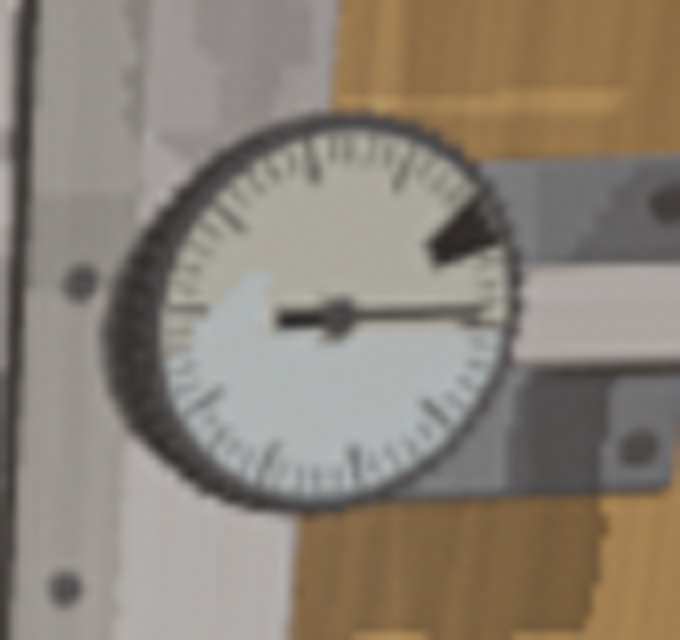

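Emit:
send_rows(
  moves=[
    [[0,0,0,3.0,-1.5,2.8,1],[0,0,0,3.0,-1.5,2.8,1],[0,0,0,3.0,-1.5,2.8,1],[0,0,0,3.0,-1.5,2.8,1],[0,0,0,3.0,-1.5,2.8,1]],
  ],
)

```text
time_s: 5.8
position: [0.4115, 0.2001, 0.2218]
tcp_rot: [[0.004, 1.0, 0.001], [1.0, -0.004, 0.0], [0.0, 0.001, -1.0]]
force: [0.2, 0.5, -0.3]
opening: 1.0
```

Emit:
send_rows(
  moves=[
    [[0,0,0,0,0,0,1],[0,0,0,0,0,0,1],[0,0,0,0,0,0,1],[0,0,0,0,0,0,1],[0,0,0,0,0,0,1]],
  ],
)

```text
time_s: 6.3
position: [0.4128, 0.1989, 0.2234]
tcp_rot: [[0.004, 1.0, 0.002], [1.0, -0.004, 0.0], [0.0, 0.002, -1.0]]
force: [-0.8, -0.2, -0.6]
opening: 1.0
```

```bash
python3 - <<'E'
from h import *
m,im=shot('wrist','wM'); cv2.imwrite('pics/wMc.png',im)
net('wrist',("master_mid","pad_top"))
plan([.4,.27,.2],90)
E
```

```text
master_mid [(0.93, [0.401, 0.282, 0.024]), (0.36, [0.616, 0.175, 0.17])]
pad_top [(0.75, [0.258, 0.375, 0.018]), (0.6, [0.398, 0.271, 0.016])]
t 6.45 pos [0.4121 0.1992 0.223 ] yaw 89.82 open 0.999 F [ 0.7  0.4 -0.2] j [ 12.  17. 105.  -0.  57.  12.]
 shift by old axes [ 7.07 -1.23  2.3 ] by new axes [ 7.08 -1.21  2.3 ] rotvec [ 0.06 -0.01 -0.18]
```

View pics/wMc.png

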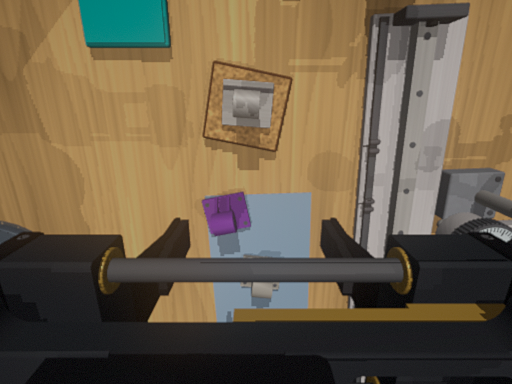

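```bash
python3 - <<'E'
from h import *
im=cv2.imread('pics/wM.png'); m=load('wM')
cv2.imwrite('pics/wMz.png',cv2.resize(im[55:160,200:300],None,fx=5.7,fy=5.7,interpolation=cv2.INTER_CUBIC))
for uv in ((246,103),): print(onz(m,uv,.071),onz(m,uv,.023))
P=np.array([onz(m,q,.015) for q in ((213,62),(291,77),(276,151),(204,136))]);print('pad',P.mean(0),np.linalg.norm(P[1]-P[0]),np.linalg.norm(P[2]-P[1]),np.degrees(np.arctan2(*(P[1]-P[0])[1::-1])))
E
```

```text
[0.40422452 0.28079757 0.071     ] [0.40287484 0.28058546 0.023     ]
pad [0.40266427 0.27423958 0.015     ] 0.10016095844971458 0.0964681422613446 -10.295225305020034
```

View pics/wMz.png

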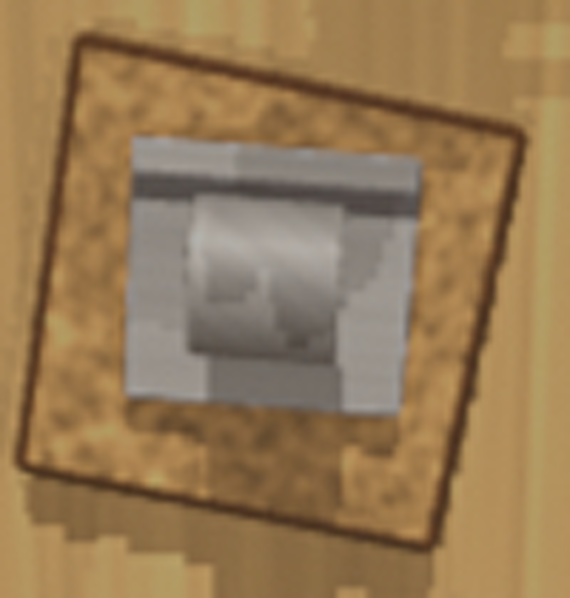

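Crop: the bright master is on the cork pad, with its foot at crop corners (133,137), (420,160), (400,415), (123,395), so yaw about −5°. The cork pad on brown wood, not turquoise, is the right one.

```bash
python3 - <<'E'
from h import *
m=load('wM'); f=lambda L:np.array(L)/5.7+[199.5,54.5]
P=np.array([onz(m,q,.023) for q in f([(133,137),(420,160),(400,415),(123,395)])])
ang=lambda d:np.degrees(np.arctan2(d[1],d[0]))
print('foot',P.mean(0),[np.linalg.norm(P[i]-P[i-1]) for i in range(4)],[ang(P[1]-P[0]),ang(P[2]-P[3]),ang(P[0]-P[3])-90,ang(P[1]-P[2])-90])
B=np.array([onz(m,q,.055) for q in f([(190,195),(343,208),(335,363),(187,348)])])
print('boss@.055',B.mean(0),[np.linalg.norm(B[i]-B[i-1]) for i in range(4)],ang(B[1]-B[0]),ang(B[2]-B[3]))
# two-view height: foot centre via top & wB masks
for c in('top','scene'):
    capture(c); r=regions_of(c,'master_mid')[0]; v,u=np.nonzero(r['mask']); uv=(u.mean(),v.mean()); print(c,r['p'],uv,onz(camera_model(c),uv,.043)); 
q=(u.mean(),v.mean())
plan([.402,.277,.1],85)
E
```

```text
foot [0.40378475 0.2798552  0.023     ] [np.float64(0.05538209661243064), np.float64(0.06317025998362107), np.float64(0.055153827999614324), np.float64(0.06391468187983496)] [np.float64(-4.5142318392920835), np.float64(-4.306747731163784), np.float64(-4.654966841632785), np.float64(-3.882639499577749)]
boss@.055 [0.40351344 0.28010829 0.055     ] [np.float64(0.02994424649285569), np.float64(0.031012562219893684), np.float64(0.030508771547433918), np.float64(0.030911826452008594)] -4.821088478962531 -5.874463157240794
top 0.42 (np.float64(295.6958259325044), np.float64(158.08880994671404)) [ 0.63206009 -0.14284373  0.043     ]
scene 0.7 (np.float64(338.8098591549296), np.float64(200.42253521126761)) [0.41963701 0.270713   0.043     ]
t 6.65 pos [0.4116 0.1996 0.2226] yaw 89.87 open 1.0 F [ 0.4 -0.5  1. ] j [ 12.  17. 105.  -0.  57.  12.]
 shift by old axes [ 7.74 -0.98 12.26] by new axes [ 7.63 -1.64 12.26] rotvec [ 0.01 -0.    4.87]
```

Emit:
send_rows(
  moves=[
    [[0,0,4.4,0,0,0,1],[0,0,0,2.65,-0.47,2.5,1],[0,0,0,2.65,-0.47,2.5,1],[0,0,0,2.65,-0.47,2.5,1],[0,0,0,0,0,0,1]],
  ],
)

```text
time_s: 7.15
position: [0.4017, 0.2814, 0.1448]
tcp_rot: [[0.076, 0.997, -0.005], [0.997, -0.076, -0.002], [-0.002, -0.005, -1.0]]
force: [-0.6, -0.9, -0.1]
opening: 1.0
```

Emit:
send_rows(
  moves=[
    [[0,0,0,0,0,2.5,1],[0,0,0,0,0,2.5,1],[0,0,0,0,0,2.5,1],[0,0,0,0,0,2.0,1],[0,0,0,0,0,0,1]],
  ],
)

```text
time_s: 7.65
position: [0.4027, 0.2789, 0.0511]
tcp_rot: [[0.079, 0.997, -0.004], [0.997, -0.079, -0.002], [-0.002, -0.004, -1.0]]
force: [-0.4, 0.3, 0.2]
opening: 1.004
```

```bash
python3 -c "
from h import *
plan([.4037,.280,.038],85.5)"
```

```text
t 7.65 pos [0.4027 0.2789 0.0511] yaw 85.46 open 1.004 F [-0.4  0.3  0.2] j [ 22.  37. 109.  -0.  34.  26.]
 shift by old axes [0.12 0.09 1.31] by new axes [0.11 0.09 1.31] rotvec [-0.22  0.12 -0.04]
```

Emit:
send_rows(
  moves=[
    [[0,0,0,0.05,0.05,0.7,1],[0,0,0,0,0,0.6,1],[0,0,0,0,0,0,-1],[0,0,0,0,0,0,-1],[0,0,0,0,0,0,-1]],
  ],
)

```text
time_s: 8.15
position: [0.4047, 0.2806, 0.0401]
tcp_rot: [[0.079, 0.997, 0.001], [0.997, -0.079, 0.0], [0.0, 0.001, -1.0]]
force: [-0.5, 0.4, 0.1]
opening: 0.809
```

Emit:
send_rows(
  moves=[
    [[0,0,0,0,0,0,-1],[0,0,0,0,0,0,-1],[0,0,0,0,0,0,-1],[0,0,0,0,0,0,-1],[0,0,0,0,0,0,-1]],
  ],
)

```text
time_s: 8.65
position: [0.4043, 0.2805, 0.0396]
tcp_rot: [[0.079, 0.997, -0.0], [0.997, -0.079, -0.0], [-0.0, -0.0, -1.0]]
force: [-6.3, 2.4, 1.8]
opening: 0.361
```

Emit:
send_rows(
  moves=[
    [[0,0,0,0,0,0,-1],[0,0,0,0,0,-0.5,-1],[0,0,0,0,0,-1,-1],[0,0,0,0,0,-1.5,-1],[0,0,0,0,0,-2,-1]],
  ],
)

```text
time_s: 9.15
position: [0.4035, 0.2801, 0.0897]
tcp_rot: [[0.079, 0.997, -0.002], [0.997, -0.079, -0.001], [-0.001, -0.002, -1.0]]
force: [-0.3, -0.7, -5.0]
opening: 0.342
```

Emit:
send_rows(
  moves=[
    [[0,0,0,0,0,-2.5,-1],[0,0,0,0,0,-2.5,-1],[0,0,0,0,0,-2.5,-1],[0,0,0,0,0,-2.5,-1],[0,0,0,0,0,-2,-1]],
  ],
)

```text
time_s: 9.65
position: [0.4038, 0.2803, 0.2112]
tcp_rot: [[0.079, 0.997, 0.0], [0.997, -0.079, 0.0], [0.0, 0.0, -1.0]]
force: [0.3, -0.6, -5.1]
opening: 0.347
```

```bash
python3 - <<'E'
from h import *
shot('wrist','g1')
plan([.55,-.05,.22],91.8)
plan([.6326,-.0501,.14],91.8)
E
```

```text
t 9.7 pos [0.4056 0.2811 0.214 ] yaw 85.49 open 0.345 F [-0.2 -0.5 -2.9] j [ 22.  21. 101.  -0.  58.  26.]
 shift by old axes [-31.87  17.    -0.59] by new axes [-33.54  13.39  -0.6 ] rotvec [ 0.34 -0.14 -6.31]
t 9.7 pos [0.4056 0.2811 0.214 ] yaw 85.49 open 0.345 F [-0.2 -0.5 -2.9] j [ 22.  21. 101.  -0.  58.  26.]
 shift by old axes [-31.25  25.19   7.45] by new axes [-33.81  21.65   7.4 ] rotvec [ 0.34 -0.14 -6.31]
```

Emit:
send_rows(
  moves=[
    [[0,0,-3.15,0,0,0,-1],[0,0,-3.15,0,0,0,-1],[0,0,0,-1.5,0.7,0,-1],[0,0,0,-2.9,1.4,0,-1],[0,0,0,-2.9,1.4,0,-1]],
  ],
)

```text
time_s: 10.2
position: [0.4407, 0.2079, 0.209]
tcp_rot: [[-0.033, 0.999, -0.002], [0.999, 0.033, -0.0], [-0.0, -0.002, -1.0]]
force: [0.9, 0.2, -5.3]
opening: 0.341
```

Emit:
send_rows(
  moves=[
    [[0,0,0,-2.9,1.4,0,-1],[0,0,0,-2.9,1.4,0,-1],[0,0,0,-2.9,1.4,0,-1],[0,0,0,-2.9,1.4,0,-1],[0,0,0,-2.9,1.4,0,-1]],
  ],
)

```text
time_s: 10.7
position: [0.5154, 0.0647, 0.2088]
tcp_rot: [[-0.031, 1.0, -0.002], [1.0, 0.031, 0.0], [0.0, -0.002, -1.0]]
force: [-0.3, 0.6, -4.3]
opening: 0.342
```

Emit:
send_rows(
  moves=[
    [[0,0,0,-2.9,1.4,0,-1],[0,0,0,-2.9,1.4,0,-1],[0,0,0,-2.9,1.4,0,-1],[0,0,0,-2.9,1.4,0,-1],[0,0,0,-2.9,1.4,0,-1]],
  ],
)

```text
time_s: 11.2
position: [0.5898, -0.0779, 0.2084]
tcp_rot: [[-0.031, 1.0, -0.003], [1.0, 0.031, 0.001], [0.001, -0.002, -1.0]]
force: [0.8, 0.9, -5.0]
opening: 0.344
```

Emit:
send_rows(
  moves=[
    [[0,0,0,-2.5,1.2,0.3,-1],[0,0,0,-0.5,0.5,0.3,-1],[0,0,0,0,0,0,-1],[0,0,0,0,0,0,-1],[0,0,0,0,0,0,-1]],
  ],
)

```text
time_s: 11.7
position: [0.6073, -0.1049, 0.2032]
tcp_rot: [[-0.032, 0.999, -0.002], [0.999, 0.032, 0.001], [0.001, -0.002, -1.0]]
force: [0.1, -0.7, -5.2]
opening: 0.339
```

```bash
cat > nests.py <<'E'
from h import *
import sys
def nests(n,t=None,zs=0.05):
    im=cv2.imread(f'pics/{n}.png'); m=load(n); g=cv2.cvtColor(im,cv2.COLOR_BGR2GRAY)
    g=g[:232]; sub=cv2.resize(g,None,fx=4,fy=4,interpolation=cv2.INTER_CUBIC)
    for t in (80,95,110,125):
        bw=cv2.morphologyEx((sub<t).astype(np.uint8),cv2.MORPH_OPEN,np.ones((9,9)))
        for c in cv2.findContours(bw,cv2.RETR_EXTERNAL,cv2.CHAIN_APPROX_NONE)[0]:
            r=cv2.minAreaRect(c); bx=(cv2.boxPoints(r)+.5)/4-.5
            P=np.array([onz(m,q,zs) for q in bx]); L=sorted([np.linalg.norm(P[1]-P[0]),np.linalg.norm(P[2]-P[1])])
            if .05<L[0]<.07 and .062<L[1]<.085 and P.mean(0)[0]>.58:
                e=P[1]-P[0]; print(t,'uv',np.round(bx.mean(0),1),'xy',np.round(P.mean(0)[:2],4),'sides',np.round(L,4),'ang',round((np.degrees(np.arctan2(e[1],e[0]))+45)%90-45,2))
E
python3 - <<'E'
from nests import *
shot('wrist','n1'); nests('n1'); nests('wA')
plan([.6326,-.0501,.14],91.8)
E
```

```text
95 uv [276.7 123.2] xy [ 0.6306 -0.045 ] sides [0.0535 0.0715] ang 0.32
110 uv [276.9 126.8] xy [ 0.631  -0.0492] sides [0.0632 0.0721] ang 1.82
95 uv [333.  218.8] xy [ 0.6382 -0.2166] sides [0.0529 0.0721] ang 0.14
95 uv [335.5 177.8] xy [ 0.6355 -0.1355] sides [0.0615 0.072 ] ang 1.12
95 uv [338.4 130. ] xy [ 0.6326 -0.0499] sides [0.0629 0.0721] ang 0.18
95 uv [395.4  23.8] xy [0.7056 0.1122] sides [0.0671 0.0758] ang 0.22
110 uv [332.8 218.6] xy [ 0.6377 -0.2163] sides [0.0534 0.073 ] ang 0.14
110 uv [335.4 177.8] xy [ 0.6353 -0.1355] sides [0.0624 0.0734] ang 1.13
110 uv [338.2 129.9] xy [ 0.6323 -0.0497] sides [0.0642 0.0733] ang 0.18
125 uv [332.8 218.5] xy [ 0.6377 -0.2161] sides [0.0539 0.074 ] ang 0.14
125 uv [335.4 177.8] xy [ 0.6353 -0.1355] sides [0.0634 0.0742] ang 1.09
125 uv [338.2 129.6] xy [ 0.6323 -0.0493] sides [0.0659 0.0741] ang 0.18
t 11.75 pos [ 0.6076 -0.105   0.2035] yaw 91.85 open 0.34 F [-0.4  0.3 -4.8] j [-20.  31.  84.   0.  65. -22.]
 shift by old axes [5.4  2.68 6.35] by new axes [5.41 2.67 6.35] rotvec [-0.06 -0.04  0.05]
```

View pics/n1.png

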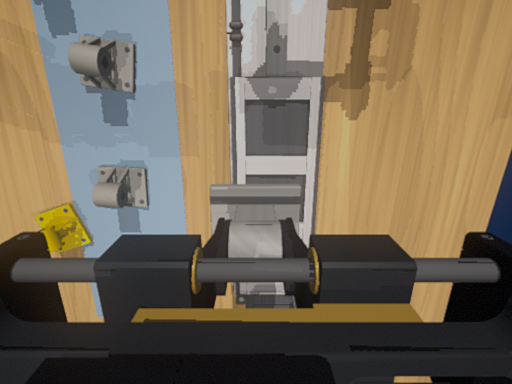

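Image n1: the master hangs upright in the jaws, its foot front edge at (210–302,185). Nest 1's dark floor is centred at (277,127). Grey brackets are at (104,63) and (122,188).

```bash
python3 - <<'E'
from h import *
m=load('n1'); s=readout.read_state(); A=np.array(s['tcp_rot'])
for uv in((210,185),(302,184),(210,204),(302,204)):
    print(uv,[np.round(A.T@(onz(m,uv,z)-s['position'])*1000,1).tolist() for z in(.187,.179)])
plan([.6315,-.0495,.12],91.8)
E
```

```text
(210, 185) [[28.3, -30.9, 16.5], [25.9, -32.3, 24.5]]
(302, 184) [[29.0, 32.7, 16.5], [26.6, 34.2, 24.5]]
(210, 204) [[14.3, -31.6, 16.5], [11.2, -33.0, 24.5]]
(302, 204) [[14.3, 33.5, 16.4], [11.2, 35.0, 24.4]]
t 11.75 pos [ 0.6076 -0.105   0.2035] yaw 91.85 open 0.34 F [-0.4  0.3 -4.8] j [-20.  31.  84.   0.  65. -22.]
 shift by old axes [5.47 2.58 8.35] by new axes [5.47 2.56 8.35] rotvec [-0.06 -0.04  0.05]
```

Emit:
send_rows(
  moves=[
    [[0,0,0,1.8,0.85,0.5,-1],[0,0,0,1.8,0.85,1.5,-1],[0,0,0,1.8,0.8,2,-1],[0,0,0,0,0,2,-1],[0,0,0,0,0,2,-1]],
  ],
)

```text
time_s: 12.25
position: [0.6317, -0.0498, 0.1233]
tcp_rot: [[-0.034, 0.999, 0.001], [0.999, 0.034, -0.0], [-0.0, 0.001, -1.0]]
force: [-1.0, -0.1, -5.9]
opening: 0.343
```

Emit:
send_rows(
  moves=[
    [[0,0,0,0,0,1.5,-1],[0,0,0,0,0,0.5,-1],[0,0,0,0,0,0,-1],[0,0,0,0,0,0,-1],[0,0,0,0,0,0,-1]],
  ],
)

```text
time_s: 12.75
position: [0.6327, -0.052, 0.1048]
tcp_rot: [[-0.031, 1.0, 0.003], [1.0, 0.031, -0.001], [-0.001, 0.002, -1.0]]
force: [-0.0, -0.8, -5.1]
opening: 0.344
```

```bash
python3 - <<'E'
from h import *
plan([.6315,-.0495,.0746],91.8)
E
```

```text
t 12.75 pos [ 0.6327 -0.052   0.1048] yaw 91.76 open 0.344 F [-0.  -0.8 -5.1] j [-15.  39.  86.   0.  54. -17.]
 shift by old axes [ 0.25 -0.12  3.02] by new axes [ 0.25 -0.11  3.02] rotvec [ 0.14  0.04 -0.04]
```

Emit:
send_rows(
  moves=[
    [[0,0,0,0.15,-0.05,1,-1],[0,0,0,0,0,0.8,-1],[0,0,0,0,0,0.7,-1],[0,0,0,0,0,0.3,-1],[0,0,0,0,0,0,-1]],
  ],
)

```text
time_s: 13.25
position: [0.631, -0.0502, 0.0751]
tcp_rot: [[-0.031, 1.0, -0.001], [1.0, 0.031, 0.0], [0.0, -0.001, -1.0]]
force: [0.5, -0.8, -5.0]
opening: 0.342
```

```bash
python3 - <<'E'
from h import *
plan([.6315,-.0495,.0746],91.8)
E
```

```text
t 13.25 pos [ 0.631  -0.0502  0.0751] yaw 91.77 open 0.342 F [ 0.5 -0.8 -5. ] j [-15.  41.  87.  -0.  51. -16.]
 shift by old axes [0.07 0.05 0.05] by new axes [0.07 0.05 0.05] rotvec [-0.04 -0.01 -0.03]
```

Emit:
send_rows(
  moves=[
    [[0,0,0,0.05,0,0.15,-1],[0,0,0,0,0,0,-1],[0,0,0,0,0,0,-1],[0,0,0,0,0,0,0],[0,0,0,0,0,0,1]],
  ],
)

```text
time_s: 13.75
position: [0.632, -0.0497, 0.0747]
tcp_rot: [[-0.031, 1.0, 0.002], [1.0, 0.031, -0.0], [-0.0, 0.002, -1.0]]
force: [-0.3, 0.6, -0.2]
opening: 0.443
```

Emit:
send_rows(
  moves=[
    [[0,0,0,0,0,0,1],[0,0,0,0,0,0,1],[0,0,0,0,0,0,1],[0,0,0,0,0,-0.5,1],[0,0,0,0,0,-1.5,1]],
  ],
)

```text
time_s: 14.25
position: [0.63, -0.0494, 0.0933]
tcp_rot: [[-0.031, 1.0, -0.003], [1.0, 0.031, 0.001], [0.001, -0.003, -1.0]]
force: [0.4, -0.2, -0.2]
opening: 0.894
```

Emit:
send_rows(
  moves=[
    [[0,0,0,0,0,-2.5,1],[0,0,0,-1,0,-3.5,1],[0,0,0,-3,0,-3.5,1],[0,0,0,-3.5,0,-1,1],[0,0,0,0,0,0,1]],
  ],
)

```text
time_s: 14.75
position: [0.636, -0.1297, 0.2038]
tcp_rot: [[-0.027, 1.0, 0.009], [1.0, 0.027, -0.005], [-0.006, 0.009, -1.0]]
force: [0.2, 0.6, 0.1]
opening: 0.999
```

```bash
python3 - <<'E'
from h import *
m,im=shot('wrist','n2')
c=im[:240,200:360]; cv2.imwrite('pics/n2c.png',cv2.resize(c,None,fx=2.5,fy=2.5))
plan([.63,-.2,.2],0)
E
```

```text
t 14.8 pos [ 0.6346 -0.127   0.2018] yaw 91.6 open 0.997 F [-0.1  0.7 -0.2] j [-21.  33.  80.  -0.  66. -23.]
 shift by old axes [-7.28 -0.66  0.2 ] by new axes [-0.46  7.3   0.18] rotvec [ 0.29 -0.12 91.6 ]
```

View pics/n2c.png

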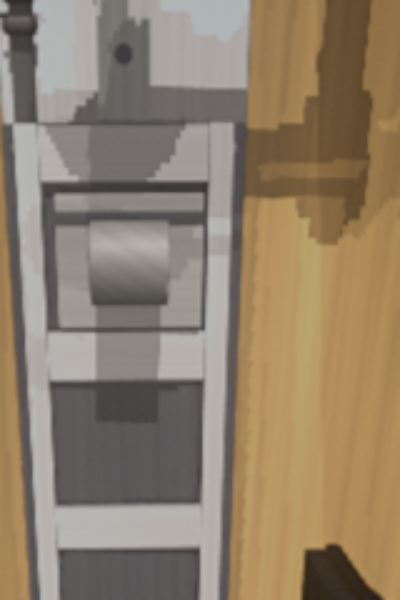

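The master sits flat inside nest 1's walls (crop centre (128,262), gaps left and top). Next I'll look at the pull bar from two heights.

Emit:
send_rows(
  moves=[
    [[0,0,0,-3.5,0,0,1],[0,0,0,-4,0,0,1],[0,0,0,-4,0,0,1],[0,0,0,-4,0,0,1],[0,0,0,-3.5,0,0,1]],
  ],
)

```text
time_s: 15.3
position: [0.639, -0.3148, 0.1986]
tcp_rot: [[-0.031, 1.0, -0.001], [1.0, 0.031, 0.001], [0.001, -0.001, -1.0]]
force: [0.4, 0.8, -1.0]
opening: 0.999
```

Emit:
send_rows(
  moves=[
    [[0,0,0,0,0,0,1],[0,0,0,0,0,0,1],[0,0,0,0,0,0,1],[0,0,0,0,0,0,1],[0,0,0,0,0,0,1]],
  ],
)

```text
time_s: 15.8
position: [0.6396, -0.3128, 0.1992]
tcp_rot: [[-0.033, 0.999, -0.0], [0.999, 0.033, 0.0], [0.0, -0.0, -1.0]]
force: [0.1, -0.1, 0.7]
opening: 1.002
```

```bash
python3 - <<'E'
from h import *
m,im=shot('wrist','b1'); cv2.imwrite('pics/b1c.png',cv2.resize(im[:240,150:400],None,fx=3,fy=2.5))
net('wrist',['pull_bar']); plan([.6388,-.2814,.2],1.8)
E
```

```text
pull_bar [(0.67, [0.635, -0.204, 0.049])]
t 15.9 pos [ 0.6396 -0.3135  0.1992] yaw 91.85 open 1.0 F [-0.3 -0.6  0.1] j [-35.  39.  69.   0.  72. -37.]
 shift by old axes [ 3.21  0.02 -0.07] by new axes [ 0.02 -3.21 -0.08] rotvec [-0.   -0.   90.05]
```

View pics/b1c.png

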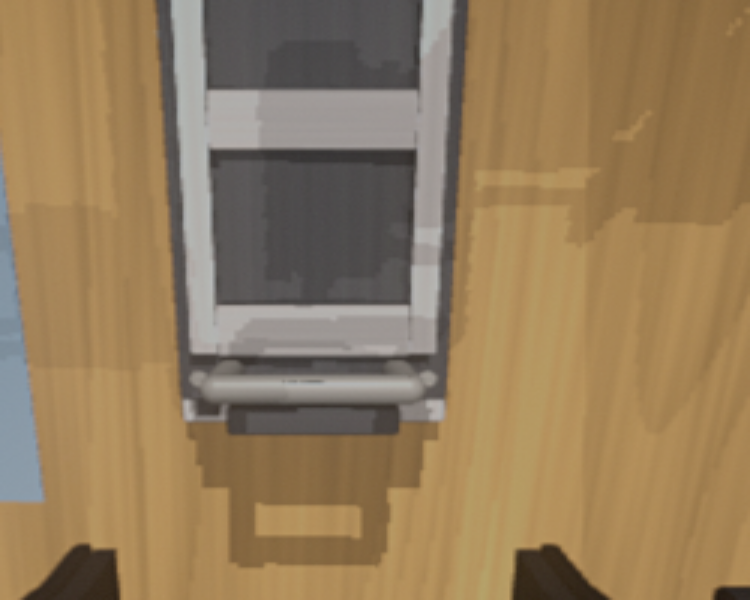

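The bar is at crop (312,388), i.e. image (254,155), at the trailing end with a 12 px thickness that matches z = 0.092.

```bash
python3 - <<'E'
from h import *
m=load('b1')
b=onz(m,(254,155.2),.092); print(b, onz(m,(150+200/3,155.2),.092)-onz(m,(150+425/3,155.2),.092))
E
```

```text
[ 0.63818999 -0.28115723  0.092     ] [-0.07559702 -0.00244651  0.        ]
```

Emit:
send_rows(
  moves=[
    [[0,0,8.2,0,0,0,1],[0,0,8.2,0,0,0,1],[0,0,8.2,0,0,0,1],[0,0,8.2,0,0,0,1],[0,0,8.2,0,0,0,0.5]],
  ],
)

```text
time_s: 16.4
position: [0.6394, -0.3141, 0.1992]
tcp_rot: [[0.637, 0.771, -0.0], [0.771, -0.637, 0.0], [0.0, -0.0, -1.0]]
force: [1.0, -0.0, 0.3]
opening: 0.962
```

Emit:
send_rows(
  moves=[
    [[0,0,8.2,0,0,0,0.5],[0,0,8.2,0,0,0,0.5],[0,0,8.2,0,0,0,0.5],[0,0,8.2,0,0,0,0.3],[0,0,8.2,0,0,0,0.2]],
  ],
)

```text
time_s: 16.9
position: [0.6394, -0.3141, 0.1991]
tcp_rot: [[0.986, 0.164, -0.0], [0.164, -0.986, 0.0], [-0.0, -0.0, -1.0]]
force: [0.8, 0.4, -0.4]
opening: 0.659
```

Emit:
send_rows(
  moves=[
    [[0,0,8.0,0,0,0,0],[0,0,0,0,-1.5,1,0],[0,0,0,0,-1.5,2,0],[0,0,0,0,0,0,0],[0,0,0,0,0,0,0]],
  ],
)

```text
time_s: 17.4
position: [0.6382, -0.2834, 0.1684]
tcp_rot: [[0.999, 0.034, -0.002], [0.034, -0.999, 0.001], [-0.002, -0.001, -1.0]]
force: [1.2, 0.1, 0.1]
opening: 0.502
```

```bash
python3 - <<'E'
from h import *
plan([.6388,-.2814,.073],1.8)
E
```

```text
t 17.4 pos [ 0.6382 -0.2834  0.1684] yaw 1.95 open 0.502 F [1.2 0.1 0.1] j [-33.  39.  73.  -0.  68.  55.]
 shift by old axes [ 0.08 -0.19  9.54] by new axes [ 0.07 -0.19  9.54] rotvec [-0.05  0.09  0.15]
```

Emit:
send_rows(
  moves=[
    [[0,0,0,0.05,-0.17,2,0],[0,0,0,0,0,2.5,0],[0,0,0,0,0,2.5,0],[0,0,0,0,0,1.5,0],[0,0,0,0,0,0.9,0]],
  ],
)

```text
time_s: 17.9
position: [0.6388, -0.2832, 0.0742]
tcp_rot: [[1.0, 0.031, -0.001], [0.031, -1.0, 0.0], [-0.001, -0.0, -1.0]]
force: [-0.2, -0.7, -0.1]
opening: 0.501
```

Emit:
send_rows(
  moves=[
    [[0,0,0,0,0,0,-0.5],[0,0,0,0,0,0,-1],[0,0,0,0,0,0,-1],[0,0,0,0,0,0,-1],[0,0,0,0,0,0,-1]],
  ],
)

```text
time_s: 18.4
position: [0.6393, -0.2825, 0.076]
tcp_rot: [[1.0, 0.031, 0.001], [0.031, -1.0, 0.0], [0.001, -0.0, -1.0]]
force: [-0.5, 1.4, 3.5]
opening: 0.135
```

```bash
python3 - <<'E'
from h import *
plan([.6388-.2*.0314,-.2814+.1999,.073],1.8)
E
```

```text
t 18.4 pos [ 0.6393 -0.2825  0.076 ] yaw 1.77 open 0.135 F [-0.5  1.4  3.5] j [-33.  45.  77.   0.  58.  55.]
 shift by old axes [ -0.06 -20.11   0.3 ] by new axes [ -0.05 -20.11   0.3 ] rotvec [-0.01 -0.07 -0.03]
```

Emit:
send_rows(
  moves=[
    [[0,0,0,0,-0.3,0,-1],[0,0,0,0,-0.5,0,-1],[0,0,0,0,-0.8,0,-1],[0,0,0,0,-0.9,0,-1],[0,0,0,0,-1.0,0,-1]],
  ],
)

```text
time_s: 18.9
position: [0.6382, -0.2478, 0.0759]
tcp_rot: [[1.0, 0.031, 0.001], [0.031, -1.0, -0.001], [0.001, 0.001, -1.0]]
force: [-0.3, -1.5, 4.9]
opening: 0.125
```

Emit:
send_rows(
  moves=[
    [[0,0,0,0,-1.0,0,-1],[0,0,0,0,-1.0,0,-1],[0,0,0,0,-1.0,0,-1],[0,0,0,0,-1.0,0,-1],[0,0,0,0,-1.0,0,-1]],
  ],
)

```text
time_s: 19.4
position: [0.6365, -0.1967, 0.076]
tcp_rot: [[0.999, 0.032, 0.001], [0.032, -0.999, -0.0], [0.001, 0.0, -1.0]]
force: [-0.4, -2.3, 5.2]
opening: 0.125
```

Emit:
send_rows(
  moves=[
    [[0,0,0,0,-1.0,0,-1],[0,0,0,0,-1.0,0,-1],[0,0,0,0,-1.0,0,-1],[0,0,0,0,-1.0,0,-1],[0,0,0,0,-1.0,0,-1]],
  ],
)

```text
time_s: 19.9
position: [0.6348, -0.1466, 0.0759]
tcp_rot: [[0.999, 0.032, 0.0], [0.032, -0.999, -0.0], [0.0, 0.0, -1.0]]
force: [-1.4, -1.3, 5.2]
opening: 0.128
```

```bash
python3 - <<'E'
from h import *
plan([.6393-.2*.0314,-.2825+.1999,.076],1.8)
E
```

```text
t 19.9 pos [ 0.6348 -0.1466  0.0759] yaw 1.83 open 0.128 F [-1.4 -1.3  5.2] j [-23.  42.  84.  -0.  53.  65.]
 shift by old axes [ 0.03 -6.41 -0.01] by new axes [ 0.03 -6.41 -0.01] rotvec [ 0.02 -0.03  0.03]
```

Emit:
send_rows(
  moves=[
    [[0,0,0,0,-1.0,0,-1],[0,0,0,0,-1.0,0,-1],[0,0,0,0,-1.0,0,-1],[0,0,0,0,-1.0,0,-1],[0,0,0,0,-0.9,0,-1]],
  ],
)

```text
time_s: 20.4
position: [0.6331, -0.0974, 0.0759]
tcp_rot: [[0.999, 0.032, 0.0], [0.032, -0.999, -0.0], [0.0, 0.0, -1.0]]
force: [-1.5, -1.2, 6.7]
opening: 0.131
```

Emit:
send_rows(
  moves=[
    [[0,0,0,0,-0.7,0,-1],[0,0,0,0,-0.5,0,-1],[0,0,0,0,-0.3,0,-1],[0,0,0,0,0,0,-1],[0,0,0,0,0,0,-1]],
  ],
)

```text
time_s: 20.9
position: [0.6326, -0.0822, 0.0759]
tcp_rot: [[0.999, 0.032, 0.0], [0.032, -0.999, 0.001], [0.0, -0.001, -1.0]]
force: [-1.5, 0.9, 6.1]
opening: 0.125
```

```bash
python3 - <<'E'
from h import *
plan([.6393-.2*.0314,-.2825+.1999,.076],1.8)
E
```

```text
t 20.9 pos [ 0.6326 -0.0822  0.0759] yaw 1.82 open 0.125 F [-1.5  0.9  6.1] j [-17.  42.  87.   0.  52.  71.]
 shift by old axes [ 0.04  0.04 -0.01] by new axes [ 0.04  0.04 -0.01] rotvec [-0.05 -0.01  0.02]
```

Emit:
send_rows(
  moves=[
    [[0,0,0,0,0,0,-0.5],[0,0,0,0,0,0,-0.2],[0,0,0,0,0,0,0],[0,0,0,0,0,0,0],[0,0,0,0,0,0,0]],
  ],
)

```text
time_s: 21.4
position: [0.6325, -0.0837, 0.0747]
tcp_rot: [[1.0, 0.031, -0.001], [0.031, -1.0, 0.0], [-0.001, -0.0, -1.0]]
force: [-0.6, 0.1, -0.2]
opening: 0.466
```

Emit:
send_rows(
  moves=[
    [[0,0,0,0,0,-1,0],[0,0,0,0,0,-3,0],[0,0,0,0,0,-3.5,0],[0,0,0,0,0,-3.5,0],[0,0,0,0,0,-3,0]],
  ],
)

```text
time_s: 21.9
position: [0.6331, -0.0841, 0.2178]
tcp_rot: [[1.0, 0.031, 0.002], [0.031, -1.0, -0.001], [0.002, 0.001, -1.0]]
force: [0.2, -0.5, -0.3]
opening: 0.501
```

Emit:
send_rows(
  moves=[
    [[0,0,-8.2,0,0,0,0.5],[0,0,-8.2,0,0,0,1],[0,0,-8.2,0,0,0,1],[0,0,-8.2,0,0,0,1],[0,0,-8.2,0,0,0,1]],
  ],
)

```text
time_s: 22.4
position: [0.6327, -0.084, 0.2159]
tcp_rot: [[0.73, 0.683, 0.001], [0.683, -0.73, -0.0], [0.0, 0.001, -1.0]]
force: [-0.2, 0.7, -0.3]
opening: 0.866
```

Emit:
send_rows(
  moves=[
    [[0,0,-8.2,0,0,0,1],[0,0,-8.2,0,0,0,1],[0,0,-8.2,0,0,0,1],[0,0,-8.2,0,0,0,1],[0,0,-8.2,0,0,0,1]],
  ],
)

```text
time_s: 22.9
position: [0.6327, -0.084, 0.2158]
tcp_rot: [[0.103, 0.995, 0.001], [0.995, -0.103, -0.0], [-0.0, 0.001, -1.0]]
force: [1.0, -0.3, 0.9]
opening: 1.002
```

Emit:
send_rows(
  moves=[
    [[0,0,-8.0,0,0,0,1],[0,0,0,4,0,0,1],[0,0,0,4,0,0,1],[0,0,0,4,0,0,1],[0,0,0,4,0,0,1]],
  ],
)

```text
time_s: 23.4
position: [0.6277, 0.0772, 0.2159]
tcp_rot: [[-0.03, 1.0, 0.001], [1.0, 0.03, 0.0], [0.0, 0.001, -1.0]]
force: [0.2, 0.7, -0.1]
opening: 1.003
```

Emit:
send_rows(
  moves=[
    [[0,0,0,1,0,1,1],[0,0,0,0,0,0,1],[0,0,0,0,0,0,1],[0,0,0,0,0,0,1],[0,0,0,0,0,0,1]],
  ],
)

```text
time_s: 23.9
position: [0.6279, 0.0843, 0.2053]
tcp_rot: [[-0.029, 1.0, 0.0], [1.0, 0.029, -0.0], [-0.0, 0.0, -1.0]]
force: [-0.8, 0.2, 0.8]
opening: 1.005
```

```bash
python3 - <<'E'
from h import *
m,im=shot('wrist','d1'); cv2.imwrite('pics/d1c.png',cv2.resize(im[20:240,150:370],None,fx=2.7,fy=2.7,interpolation=cv2.INTER_CUBIC))
plan([.6255,.149,.145],121.8)
net('wrist',['dial_centre','zero_mark','pointer_tip'])
E
```

```text
t 23.95 pos [0.6278 0.0845 0.2053] yaw 91.66 open 1.0 F [0.6 0.9 0.1] j [-2. 32. 82. -0. 66. -4.]
 shift by old axes [ 6.45 -0.05  6.03] by new axes [5.6  3.2  6.03] rotvec [ 2.000e-02  2.000e-02 -3.014e+01]
dial_centre [(0.8, [0.622, 0.155, 0.17])]
zero_mark [(0.59, [0.623, 0.148, 0.17])]
pointer_tip [(0.63, [0.623, 0.149, 0.168]), (0.58, [0.408, 0.248, 0.012])]
```

View pics/d1c.png

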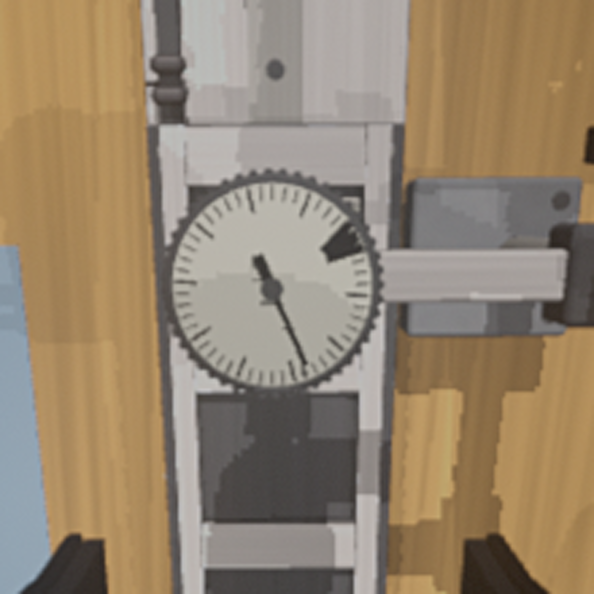

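The pointer now lies at crop tip (306,375) and the zero wedge at (344,243), with the dial centre at (270,287). The bezel therefore needs about 98° clockwise.

```bash
cat > dial.py <<'E'
from h import *
def dial(n,box):
    im=cv2.imread(f'pics/{n}.png'); m=load(n); x0,y0,x1,y1=box
    sub=cv2.resize(im[y0:y1,x0:x1],None,fx=8,fy=8,interpolation=cv2.INTER_CUBIC); g=cv2.cvtColor(sub,cv2.COLOR_BGR2GRAY)
    hsv=cv2.cvtColor(sub,cv2.COLOR_BGR2HSV); bw=((hsv[...,1]<60)&(g>140)).astype(np.uint8)
    n_,lab,st,_=cv2.connectedComponentsWithStats(bw)
    cx,cy=sub.shape[1]//2,sub.shape[0]//2
    ids=[i for i in range(1,n_) if st[i,4]>3000]; i=min(ids,key=lambda i:np.hypot(st[i,0]+st[i,2]/2-cx,st[i,1]+st[i,3]/2-cy))
    c=max(cv2.findContours((lab==i).astype(np.uint8),cv2.RETR_EXTERNAL,cv2.CHAIN_APPROX_NONE)[0],key=cv2.contourArea)
    e=cv2.fitEllipse(cv2.convexHull(c)); u0=np.array(e[0]); px_=lambda q:(np.array(q)+.5)/8-.5+[x0,y0]
    C=onz(m,px_(u0),.171); e1=onz(m,px_(u0+[e[1][0]/2,0]),.171)
    print('centre',np.round(C,4),'face radius',round(np.linalg.norm(e1-C),4))
    # polar sample darkness
    P=np.array(m['pose']); prof=[]
    th=np.radians(np.arange(0,360,.5))
    for r in np.arange(.006,.0225,.0005):
        row=[]
        for t in th:
            uv=px(m,C+r*np.array([np.cos(t-0),-np.sin(t),0])); q=(uv-[x0,y0]+.5)*8-.5
            row.append(float(g[int(q[1]),int(q[0])]) if 0<=q[0]<g.shape[1] and 0<=q[1]<g.shape[0] else 255)
        prof.append(row)
    prof=np.array(prof); d=prof<105
    def cmean(w): z=(w*np.exp(1j*th)).sum(); return np.degrees(np.angle(z))
    inner=d[(np.arange(.006,.0225,.0005)<.0145)].sum(0).astype(float); k=np.argmax(cv2.blur(inner[None].repeat(3,0),(9,3))[1])
    # pointer: long dark ray all radii to 0.018
    ptr=(d[:24].mean(0)); kp=np.argmax(cv2.blur(ptr[None],(5,1))[0]); w=np.where(np.abs((np.degrees(th)-np.degrees(th[kp])+180)%360-180)<6,ptr,0)
    out=d[20:30].sum(0).astype(float); ko=np.argmax(cv2.blur(np.r_[out,out,out][None],(25,1))[0][720:1440])
    w2=np.where(np.abs((np.degrees(th)-np.degrees(th[ko])+180)%360-180)<12,out,0)
    print('pointer cw from world x',round(cmean(w),1),'coverage',round(ptr[kp],2),'wedge',round(cmean(w2),1),'score',out[ko])
    a,b=cmean(w),cmean(w2); print('turn cw needed',round((a-b+180)%360-180,1)); return C
E
python3 -c "
from dial import *
dial('d1',(205,75,300,172))"
```

```text
centre [0.6232 0.1517 0.171 ] face radius 0.0263
pointer cw from world x 67.2 coverage 1.0 wedge -30.1 score 10.0
turn cw needed 97.3
```

Emit:
send_rows(
  moves=[
    [[0,0,-7.5,0,0,0,1],[0,0,-7.5,0,0,0,1],[0,0,-7.5,0,0,0,1],[0,0,-7.6,0,0,0,1],[0,0,0,1.0,0.5,0,1]],
  ],
)

```text
time_s: 24.6
position: [0.6268, 0.0961, 0.2051]
tcp_rot: [[-0.526, 0.85, 0.0], [0.85, 0.526, -0.0], [-0.001, 0.0, -1.0]]
force: [-0.9, 0.0, -0.2]
opening: 0.999
```

Emit:
send_rows(
  moves=[
    [[0,0,0,2.4,1.3,0,1],[0,0,0,2.4,1.3,0,1],[0,0,0,0,0,0,1],[0,0,0,0,0,0,1],[0,0,0,0,0,0,1]],
  ],
)

```text
time_s: 25.1
position: [0.6232, 0.1513, 0.205]
tcp_rot: [[-0.527, 0.85, -0.0], [0.85, 0.527, -0.0], [-0.0, -0.0, -1.0]]
force: [0.6, -0.7, -0.1]
opening: 1.004
```

```bash
python3 -c "
from dial import *
plan([.624,.151,.146],121.8)"
```

```text
t 25.1 pos [0.6232 0.1513 0.205 ] yaw 121.8 open 1.004 F [ 0.6 -0.7 -0.1] j [  4.  33.  81.  -0.  67. -28.]
 shift by old axes [-0.07  0.05  5.9 ] by new axes [-0.07  0.05  5.9 ] rotvec [-0.01  0.02  0.  ]
```

Emit:
send_rows(
  moves=[
    [[0,0,0,0,0,2,1],[0,0,0,0,0,2,1],[0,0,0,0,0,1.4,1],[0,0,0,0,0,0.5,1],[0,0,0,0,0,0,1]],
  ],
)

```text
time_s: 25.6
position: [0.6229, 0.1511, 0.1452]
tcp_rot: [[-0.527, 0.85, -0.002], [0.85, 0.527, -0.0], [0.001, -0.001, -1.0]]
force: [-0.5, -0.2, 0.6]
opening: 1.001
```

Emit:
send_rows(
  moves=[
    [[0,0,0,0,0,0,0.5],[0,0,0,0,0,0,0],[0,0,0,0,0,0,-1],[0,0,0,0,0,0,-1],[0,0,0,0,0,0,-1]],
  ],
)

```text
time_s: 26.1
position: [0.6224, 0.1511, 0.1464]
tcp_rot: [[-0.529, 0.849, -0.002], [0.849, 0.529, -0.001], [-0.0, -0.002, -1.0]]
force: [-2.4, -2.1, 1.7]
opening: 0.657
```

```bash
python3 -c "
from dial import *
plan([.624,.151,.146],24.3)"
```

```text
t 26.1 pos [0.6224 0.1511 0.1464] yaw 121.91 open 0.657 F [-2.4 -2.1  1.7] j [  4.  36.  84.  -0.  60. -28.]
 shift by old axes [-0.09  0.14  0.04] by new axes [0.15 0.07 0.04] rotvec [-9.000e-02  1.200e-01  9.761e+01]
```

Emit:
send_rows(
  moves=[
    [[0,0,6.5,0,0,0,-1],[0,0,6.5,0,0,0,-1],[0,0,6.5,0,0,0,-1],[0,0,6.5,0,0,0,-1],[0,0,6.5,0,0,0,-1]],
  ],
)

```text
time_s: 26.6
position: [0.6229, 0.1513, 0.1464]
tcp_rot: [[0.015, 1.0, -0.001], [1.0, -0.015, -0.001], [-0.001, -0.001, -1.0]]
force: [-0.6, -2.0, 1.2]
opening: 0.659
```

Emit:
send_rows(
  moves=[
    [[0,0,6.5,0,0,0,-1],[0,0,6.5,0,0,0,-1],[0,0,6.5,0,0,0,-1],[0,0,6.5,0,0,0,-1],[0,0,6.5,0,0,0,-1]],
  ],
)

```text
time_s: 27.1
position: [0.6234, 0.1511, 0.1464]
tcp_rot: [[0.55, 0.835, 0.001], [0.835, -0.55, -0.001], [-0.0, 0.001, -1.0]]
force: [1.1, -2.0, 2.8]
opening: 0.656
```

Emit:
send_rows(
  moves=[
    [[0,0,6.5,0,0,0,-1],[0,0,6.5,0,0,0,-1],[0,0,6.5,0,0,0,-1],[0,0,6.5,0,0,0,-1],[0,0,6.5,0,0,0,-1]],
  ],
)

```text
time_s: 27.6
position: [0.6238, 0.1507, 0.1465]
tcp_rot: [[0.913, 0.409, 0.001], [0.409, -0.913, -0.001], [0.001, 0.002, -1.0]]
force: [0.9, -2.7, 1.6]
opening: 0.659
```

Emit:
send_rows(
  moves=[
    [[0,0,0,0,0,0,-1],[0,0,0,0,0,0,0.5],[0,0,0,0,0,0,1],[0,0,0,0,0,0,1],[0,0,0,0,0,0,1]],
  ],
)

```text
time_s: 28.1
position: [0.623, 0.152, 0.1459]
tcp_rot: [[0.911, 0.413, -0.0], [0.413, -0.911, 0.0], [-0.0, -0.0, -1.0]]
force: [0.0, -0.5, -0.3]
opening: 0.937
```

Emit:
send_rows(
  moves=[
    [[0,0,0,0,0,0,1],[0,0,0,0,0,-1,1],[0,0,0,0,0,-2,1],[0,0,0,0,0,-3,1],[0,0,0,-2,0,-0.5,1]],
  ],
)

```text
time_s: 28.6
position: [0.6097, 0.1441, 0.2158]
tcp_rot: [[0.91, 0.413, 0.012], [0.413, -0.911, 0.001], [0.011, 0.004, -1.0]]
force: [1.3, -0.5, 0.3]
opening: 1.002
```

Emit:
send_rows(
  moves=[
    [[0,0,0,-3,0,0,1],[0,0,0,-1.5,0,0,1],[0,0,0,0,0,0,1],[0,0,0,0,0,0,1],[0,0,0,0,0,0,1]],
  ],
)

```text
time_s: 29.1
position: [0.5654, 0.1251, 0.2115]
tcp_rot: [[0.911, 0.413, 0.002], [0.413, -0.911, 0.0], [0.002, 0.001, -1.0]]
force: [-0.5, 0.5, 0.2]
opening: 1.002
```

```bash
python3 - <<'E'
from dial import *
m,im=shot('wrist','d2'); uv=px(m,[.6235,.151,.171]); print(uv)
u,v=int(uv[0]),int(uv[1]); x0,y0=u-48,max(0,v-48); sub=im[y0:v+48,x0:u+48]; cv2.imwrite('pics/d2c.png',cv2.resize(sub,None,fx=5,fy=5,interpolation=cv2.INTER_CUBIC))
dial('d2',(x0,y0,u+48,v+48))
plan([.6325,-.083,.22],1.8)
E
```

```text
[255.44416322 129.89077777]
centre [0.6242 0.151  0.171 ] face radius 0.0264
pointer cw from world x 70.9 coverage 1.0 wedge 67.5 score 10.0
turn cw needed 3.4
t 29.15 pos [0.5652 0.1251 0.2113] yaw 24.39 open 1.0 F [-0.5  0.6 -0.1] j [ 1. 27. 90.  0. 63. 67.]
 shift by old axes [-2.46 21.73 -0.87] by new axes [ 6.07 21.01 -0.87] rotvec [ 1.000e-02 -8.000e-02  2.259e+01]
```

View pics/d2c.png

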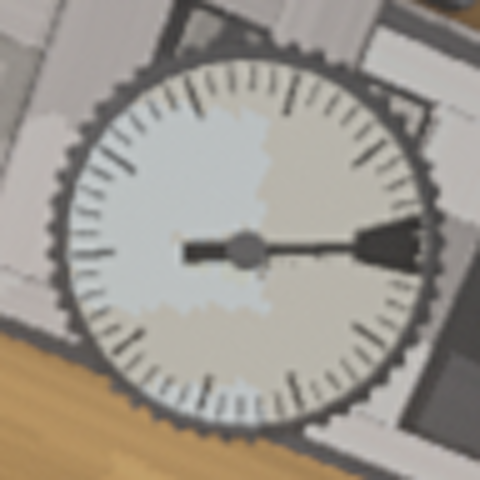

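The wedge is centred at (392,246), right under the pointer line from hub (247,250), so they align within about 3° of the 7.8° allowed. Next I'll go back to the bar.

Emit:
send_rows(
  moves=[
    [[0,0,7.5,0,0,-0.9,1],[0,0,7.5,0,0,0,0.5],[0,0,7.6,0,0,0,0.5],[0,0,0,1.2,4.2,0,0],[0,0,0,1.2,4.2,0,0]],
  ],
)

```text
time_s: 29.65
position: [0.5915, 0.042, 0.22]
tcp_rot: [[0.999, 0.035, 0.001], [0.035, -0.999, 0.0], [0.001, -0.0, -1.0]]
force: [0.8, 0.2, 0.2]
opening: 0.719
```

Emit:
send_rows(
  moves=[
    [[0,0,0,1.2,4.2,0,0],[0,0,0,1.2,4.2,0,0],[0,0,0,1.2,4.2,0,0],[0,0,0,0,0,0,0],[0,0,0,0,0,0,0]],
  ],
)

```text
time_s: 30.15
position: [0.6309, -0.0842, 0.2194]
tcp_rot: [[1.0, 0.029, -0.001], [0.029, -1.0, 0.001], [-0.001, -0.001, -1.0]]
force: [-0.2, 0.3, -0.1]
opening: 0.501
```

```bash
python3 -c "
from dial import *
plan([.6327,-.083,.0745],1.8)"
```

```text
t 30.15 pos [ 0.6309 -0.0842  0.2194] yaw 1.65 open 0.501 F [-0.2  0.3 -0.1] j [-18.  31.  80.   0.  68.  71.]
 shift by old axes [ 0.19 -0.1  14.49] by new axes [ 0.18 -0.11 14.49] rotvec [-0.05  0.03 -0.15]
```

Emit:
send_rows(
  moves=[
    [[0,0,0,0.15,-0.1,3.5,0],[0,0,0,0,0,3.5,0],[0,0,0,0,0,3.5,0],[0,0,0,0,0,2.5,0],[0,0,0,0,0,1.4,0]],
  ],
)

```text
time_s: 30.65
position: [0.6302, -0.0797, 0.0735]
tcp_rot: [[0.999, 0.033, -0.005], [0.033, -0.999, 0.002], [-0.005, -0.002, -1.0]]
force: [0.0, -0.6, 0.0]
opening: 0.5
```

Emit:
send_rows(
  moves=[
    [[0,0,0,0,0,0,-0.5],[0,0,0,0,0,0,-1],[0,0,0,0,0,0,-1],[0,0,0,0,0,0,-1],[0,0,0,0,0,0,-1]],
  ],
)

```text
time_s: 31.15
position: [0.6326, -0.0823, 0.0773]
tcp_rot: [[1.0, 0.031, 0.002], [0.031, -1.0, -0.0], [0.002, 0.0, -1.0]]
force: [-0.1, 4.4, 4.5]
opening: 0.134
```

Emit:
send_rows(
  moves=[
    [[0,0,0,0,0.3,0,-1],[0,0,0,0,0.5,0,-1],[0,0,0,0,0.8,0,-1],[0,0,0,0,0.9,0,-1],[0,0,0,0,1.0,0,-1]],
  ],
)

```text
time_s: 31.65
position: [0.6338, -0.118, 0.0773]
tcp_rot: [[1.0, 0.031, 0.002], [0.031, -1.0, -0.001], [0.002, 0.001, -1.0]]
force: [1.1, 1.4, 5.4]
opening: 0.129
```

Emit:
send_rows(
  moves=[
    [[0,0,0,0,1.0,0,-1],[0,0,0,0,1.0,0,-1],[0,0,0,0,1.0,0,-1],[0,0,0,0,1.0,0,-1],[0,0,0,0,1.0,0,-1]],
  ],
)

```text
time_s: 32.15
position: [0.6356, -0.1687, 0.0773]
tcp_rot: [[1.0, 0.03, 0.003], [0.03, -1.0, -0.001], [0.003, 0.001, -1.0]]
force: [0.3, 2.4, 5.1]
opening: 0.13
```

Emit:
send_rows(
  moves=[
    [[0,0,0,0,1.0,0,-1],[0,0,0,0,1.0,0,-1],[0,0,0,0,1.0,0,-1],[0,0,0,0,1.0,0,-1],[0,0,0,0,1.0,0,-1]],
  ],
)

```text
time_s: 32.65
position: [0.6372, -0.2187, 0.0773]
tcp_rot: [[1.0, 0.03, 0.003], [0.03, -1.0, -0.001], [0.003, 0.001, -1.0]]
force: [1.7, 1.1, 5.2]
opening: 0.126
```

```bash
python3 -c "
from dial import *
plan([.6390,-.2829,.0745],1.8)"
```

```text
t 32.65 pos [ 0.6372 -0.2187  0.0773] yaw 1.73 open 0.126 F [1.7 1.1 5.2] j [-28.  44.  81.   0.  55.  60.]
 shift by old axes [-0.02  6.42  0.29] by new axes [-0.03  6.42  0.28] rotvec [ 0.08 -0.18 -0.07]
```

Emit:
send_rows(
  moves=[
    [[0,0,0,0,1.0,0,-1],[0,0,0,0,1.0,0,-1],[0,0,0,0,1.0,0,-1],[0,0,0,0,1.0,0,-1],[0,0,0,0,0.9,0,-1]],
  ],
)

```text
time_s: 33.15
position: [0.6389, -0.2679, 0.0773]
tcp_rot: [[1.0, 0.03, 0.004], [0.03, -1.0, -0.002], [0.004, 0.002, -1.0]]
force: [2.2, 2.1, 5.4]
opening: 0.131
```

Emit:
send_rows(
  moves=[
    [[0,0,0,0,0.7,0,-1],[0,0,0,0,0.5,0,-1],[0,0,0,0,0.3,0,-1],[0,0,0,0,0,0,-1],[0,0,0,0,0,0,-1]],
  ],
)

```text
time_s: 33.65
position: [0.6394, -0.2828, 0.0773]
tcp_rot: [[1.0, 0.03, 0.004], [0.03, -1.0, -0.002], [0.004, 0.002, -1.0]]
force: [1.6, 0.5, 4.9]
opening: 0.123
```

Emit:
send_rows(
  moves=[
    [[0,0,0,0,0,0,-0.5],[0,0,0,0,0,0,-0.2],[0,0,0,0,0,0,0],[0,0,0,0,0,0,0],[0,0,0,0,0,0,0]],
  ],
)

```text
time_s: 34.15
position: [0.6376, -0.2811, 0.0755]
tcp_rot: [[1.0, 0.031, -0.001], [0.031, -1.0, 0.0], [-0.001, -0.0, -1.0]]
force: [-0.1, -0.9, 0.3]
opening: 0.464
```

Emit:
send_rows(
  moves=[
    [[0,0,0,0,0,-1,0],[0,0,0,0,0,-3,0],[0,0,0,0,0,-3.5,0],[0,0,0,0,0,-3.5,0.5],[0,0,0,0,0,-2,1]],
  ],
)

```text
time_s: 34.65
position: [0.6395, -0.2819, 0.2105]
tcp_rot: [[1.0, 0.031, 0.005], [0.031, -1.0, -0.003], [0.005, 0.003, -1.0]]
force: [0.8, -0.0, -0.5]
opening: 0.605
```

Emit:
send_rows(
  moves=[
    [[0,0,-8.2,0,0,0,1],[0,0,-8.2,0,0,0,1],[0,0,-8.2,0,0,0,1],[0,0,-8.2,0,0,0,1],[0,0,-8.2,0,0,0,1]],
  ],
)

```text
time_s: 35.15
position: [0.6381, -0.2811, 0.207]
tcp_rot: [[0.73, 0.684, 0.001], [0.684, -0.73, -0.0], [0.0, 0.001, -1.0]]
force: [-0.4, 0.3, -0.7]
opening: 0.98
```

Emit:
send_rows(
  moves=[
    [[0,0,-8.2,0,0,0,1],[0,0,-8.2,0,0,0,1],[0,0,-8.2,0,0,0,1],[0,0,-8.2,0,0,0,1],[0,0,-8.2,0,0,0,1]],
  ],
)

```text
time_s: 35.65
position: [0.6381, -0.2811, 0.2069]
tcp_rot: [[0.102, 0.995, 0.001], [0.995, -0.102, -0.0], [-0.0, 0.001, -1.0]]
force: [0.0, -0.3, 0.5]
opening: 1.002
```

Emit:
send_rows(
  moves=[
    [[0,0,-8.0,0,0,0,1],[0,0,0,4,0,0,1],[0,0,0,4,0,0,1],[0,0,0,4,0,0,1],[0,0,0,4,0,0,1]],
  ],
)

```text
time_s: 36.15
position: [0.633, -0.1199, 0.2069]
tcp_rot: [[-0.03, 1.0, 0.001], [1.0, 0.03, -0.0], [-0.0, 0.001, -1.0]]
force: [0.2, -0.6, -0.4]
opening: 1.004
```

Emit:
send_rows(
  moves=[
    [[0,0,0,1.5,-0.5,0,1],[0,0,0,0,0,0,1],[0,0,0,0,0,0,1],[0,0,0,0,0,0,1],[0,0,0,0,0,0,1]],
  ],
)

```text
time_s: 36.65
position: [0.628, -0.1082, 0.2061]
tcp_rot: [[-0.029, 1.0, 0.0], [1.0, 0.029, -0.001], [-0.001, 0.0, -1.0]]
force: [0.5, -0.4, 0.2]
opening: 1.006
```

```bash
python3 - <<'E'
from nests import *
m,im=shot('wrist','n3'); nests('n3')
plan([.6315,-.0495,.0765],91.8)
net('wrist',['master_mid','bracket_1_mid'])
cv2.imwrite('pics/n3c.png',cv2.resize(im[:240,40:360],None,fx=2.5,fy=2.5,interpolation=cv2.INTER_CUBIC))
E
```

```text
95 uv [257.9 194.6] xy [ 0.6332 -0.1364] sides [0.0614 0.071 ] ang 1.62
95 uv [258.7 123.2] xy [ 0.6313 -0.0496] sides [0.0625 0.072 ] ang 3.33
110 uv [258.1 194.6] xy [ 0.6334 -0.1363] sides [0.0628 0.0713] ang 2.62
110 uv [258.6 123. ] xy [ 0.6313 -0.0494] sides [0.0634 0.0726] ang 3.33
125 uv [258.  194.6] xy [ 0.6333 -0.1364] sides [0.0637 0.0718] ang 2.17
t 36.7 pos [ 0.6279 -0.108   0.206 ] yaw 91.66 open 1.003 F [ 0.4 -0.3 -0.4] j [-20.  32.  81.  -0.  67. -21.]
 shift by old axes [ 5.84  0.53 12.95] by new axes [ 5.84  0.55 12.95] rotvec [ 0.01  0.02 -0.14]
master_mid [(0.89, [0.631, -0.05, 0.058])]
bracket_1_mid [(0.72, [0.435, -0.132, 0.015])]
```

View pics/n3c.png

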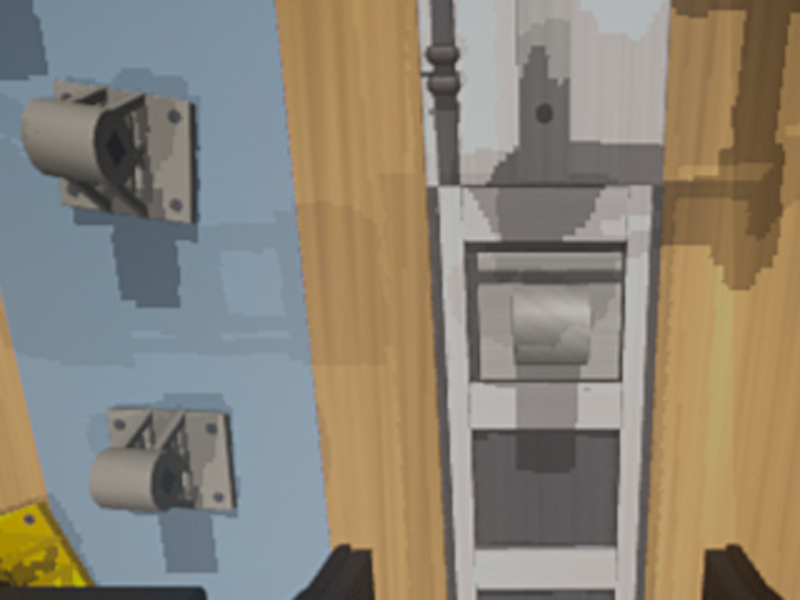

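The master still stands upright in nest 1 (crop (550,315)) and the carrier is back home. The grey brackets are at crop (118,150) and (168,460). Next I'll grip the master.

Emit:
send_rows(
  moves=[
    [[0,0,0,1.9,0.2,0.5,1],[0,0,0,1.9,0.2,1,1],[0,0,0,1.9,0.15,2,1],[0,0,0,0,0,2.5,1],[0,0,0,0,0,2.5,1]],
  ],
)

```text
time_s: 37.3
position: [0.631, -0.0462, 0.1196]
tcp_rot: [[-0.034, 0.999, -0.001], [0.999, 0.034, 0.001], [0.001, -0.001, -1.0]]
force: [0.5, -0.2, 0.1]
opening: 1.002
```

Emit:
send_rows(
  moves=[
    [[0,0,0,0,0,2.0,1],[0,0,0,0,0,1.5,1],[0,0,0,0,0,1.0,1],[0,0,0,0,0,0,1],[0,0,0,0,0,0,0.5]],
  ],
)

```text
time_s: 37.8
position: [0.6318, -0.049, 0.0764]
tcp_rot: [[-0.031, 1.0, 0.001], [1.0, 0.031, -0.0], [-0.0, 0.001, -1.0]]
force: [-0.4, -0.7, 0.1]
opening: 0.965
```

Emit:
send_rows(
  moves=[
    [[0,0,0,0,0,0,0],[0,0,0,0,0,0,-1],[0,0,0,0,0,0,-1],[0,0,0,0,0,0,-1],[0,0,0,0,0,0,-1]],
  ],
)

```text
time_s: 38.3
position: [0.6315, -0.0493, 0.0763]
tcp_rot: [[-0.031, 1.0, 0.0], [1.0, 0.031, -0.0], [-0.0, 0.0, -1.0]]
force: [0.4, -1.0, 0.8]
opening: 0.537
```

Emit:
send_rows(
  moves=[
    [[0,0,0,0,0,0,-1],[0,0,0,0,0,-0.3,-1],[0,0,0,0,0,-0.5,-1],[0,0,0,0,0,-1,-1],[0,0,0,0,0,-1.5,-1]],
  ],
)

```text
time_s: 38.8
position: [0.63, -0.0489, 0.1085]
tcp_rot: [[-0.031, 1.0, -0.004], [1.0, 0.031, 0.001], [0.001, -0.004, -1.0]]
force: [-0.2, -0.3, -5.3]
opening: 0.345
```

Emit:
send_rows(
  moves=[
    [[0,0,0,0,0,-2.5,-1],[0,0,0,0,0,-2.5,-1],[0,0,0,0,0,-2.5,-1],[0,0,0,0,0,-2.5,-1],[0,0,0,0,0,-1,-1]],
  ],
)

```text
time_s: 39.3
position: [0.6328, -0.0495, 0.2229]
tcp_rot: [[-0.031, 0.999, 0.006], [1.0, 0.031, -0.001], [-0.002, 0.006, -1.0]]
force: [0.3, -0.9, -4.6]
opening: 0.343
```

```bash
python3 - <<'E'
from h import *
plan([.4037,.277,.1],85)
E
```

```text
t 39.3 pos [ 0.6328 -0.0495  0.2229] yaw 91.78 open 0.343 F [ 0.3 -0.9 -4.6] j [-15.  31.  81.   0.  68. -16.]
 shift by old axes [ 33.36 -21.96  12.11] by new axes [ 30.53 -25.67  12.29] rotvec [0.34 0.08 6.78]
```

Emit:
send_rows(
  moves=[
    [[0,0,0,1.0,-0.65,0,-1],[0,0,0,2.6,-1.72,0,-1],[0,0,0,2.6,-1.72,0,-1],[0,0,0,2.6,-1.72,0,-1],[0,0,0,2.6,-1.72,0,-1]],
  ],
)

```text
time_s: 39.8
position: [0.5496, 0.064, 0.2174]
tcp_rot: [[-0.031, 1.0, -0.004], [1.0, 0.031, 0.001], [0.001, -0.004, -1.0]]
force: [0.4, 0.2, -6.2]
opening: 0.338
```

Emit:
send_rows(
  moves=[
    [[0,0,0,2.6,-1.72,0,-1],[0,0,0,2.6,-1.72,0,-1],[0,0,0,2.6,-1.72,0,-1],[0,0,0,2.6,-1.72,0,-1],[0,0,0,2.6,-1.72,0,-1]],
  ],
)

```text
time_s: 40.3
position: [0.4595, 0.1908, 0.2177]
tcp_rot: [[-0.031, 1.0, -0.004], [1.0, 0.031, -0.0], [-0.0, -0.004, -1.0]]
force: [0.3, -0.8, -5.7]
opening: 0.341
```

Emit:
send_rows(
  moves=[
    [[0,0,0,2.6,-1.72,0,-1],[0,0,0,2.6,-1.72,0,-1],[0,0,0,2.6,-1.72,0,-1],[0,0,0,1.0,-0.65,1,-1],[0,0,0,0,0,2,-1]],
  ],
)

```text
time_s: 40.8
position: [0.4001, 0.2774, 0.1888]
tcp_rot: [[-0.034, 0.999, 0.001], [0.999, 0.034, 0.001], [0.001, 0.001, -1.0]]
force: [1.0, -0.3, -6.1]
opening: 0.341
```

Emit:
send_rows(
  moves=[
    [[0,0,0,0,0,2.5,-1],[0,0,0,0,0,2.5,-1],[0,0,0,0,0,2.5,-1],[0,0,0,0,0,2.5,-1],[0,0,0,0,0,2.0,-1]],
  ],
)

```text
time_s: 41.3
position: [0.4003, 0.2752, 0.0668]
tcp_rot: [[-0.031, 1.0, -0.003], [1.0, 0.031, -0.001], [-0.001, -0.003, -1.0]]
force: [0.3, -0.2, -5.2]
opening: 0.341
```

Emit:
send_rows(
  moves=[
    [[0,0,0,0,0,1.0,-1],[0,0,0,0,0,0.5,-1],[0,0,0,0,0,0,-1],[0,0,0,0,0,0,-1],[0,0,0,0,0,0,-1]],
  ],
)

```text
time_s: 41.8
position: [0.4025, 0.2761, 0.0549]
tcp_rot: [[-0.031, 1.0, 0.002], [1.0, 0.031, 0.001], [0.001, 0.002, -1.0]]
force: [0.0, 0.4, -5.0]
opening: 0.342
```

```bash
python3 - <<'E'
from h import *
plan([.403,.276,.0413],91.8)
E
```

```text
t 41.8 pos [0.4025 0.2761 0.0549] yaw 91.78 open 0.342 F [ 0.   0.4 -5. ] j [ 21.  36. 109.  -0.  34.  20.]
 shift by old axes [-0.02  0.05  1.36] by new axes [-0.01  0.05  1.36] rotvec [ 0.11 -0.04 -0.02]
```

Emit:
send_rows(
  moves=[
    [[0,0,0,0,0,0.7,-1],[0,0,0,0,0,0.4,-1],[0,0,0,0,0,0.2,-1],[0,0,0,0,0,0,-1],[0,0,0,0,0,0,-1]],
  ],
)

```text
time_s: 42.3
position: [0.4024, 0.276, 0.0436]
tcp_rot: [[-0.031, 1.0, 0.002], [1.0, 0.031, 0.001], [0.001, 0.002, -1.0]]
force: [-3.0, -1.6, 19.0]
opening: 0.342
```

```bash
python3 - <<'E'
from h import *
plan([.403,.276,.0413],91.8)
E
```

```text
t 42.3 pos [0.4024 0.276  0.0436] yaw 91.8 open 0.342 F [-3.  -1.6 19. ] j [ 21.  38. 110.  -0.  33.  20.]
 shift by old axes [-0.    0.06  0.23] by new axes [-0.    0.06  0.23] rotvec [ 0.14 -0.04  0.  ]
```

Emit:
send_rows(
  moves=[
    [[0,0,0,0,0,-0.15,-1],[0,0,0,0,0,0,-1],[0,0,0,0,0,0,0],[0,0,0,0,0,0,1],[0,0,0,0,0,0,1]],
  ],
)

```text
time_s: 42.8
position: [0.402, 0.2759, 0.0424]
tcp_rot: [[-0.031, 1.0, 0.0], [1.0, 0.031, 0.0], [0.0, 0.0, -1.0]]
force: [-0.3, -0.3, -0.0]
opening: 0.531
```

Emit:
send_rows(
  moves=[
    [[0,0,0,0,0,0,1],[0,0,0,0,0,0,1],[0,0,0,0,0,-1,1],[0,0,0,0,0,-2,1],[0,0,0,0,0,-3,1]],
  ],
)

```text
time_s: 43.3
position: [0.4008, 0.2754, 0.1026]
tcp_rot: [[-0.031, 1.0, -0.003], [1.0, 0.031, -0.001], [-0.001, -0.003, -1.0]]
force: [0.5, 0.2, -0.5]
opening: 0.964
```

Emit:
send_rows(
  moves=[
    [[0,0,0,0,0,-3.5,1],[0,0,0,0,0,-3.5,1],[0,0,0,-2,0.1,-2.5,1],[0,0,0,-3.7,0.1,-1.2,1],[0,0,0,-3.7,0.1,0,1]],
  ],
)

```text
time_s: 43.8
position: [0.4089, 0.1817, 0.2123]
tcp_rot: [[-0.033, 0.999, 0.006], [0.999, 0.033, 0.001], [0.001, 0.006, -1.0]]
force: [0.0, -0.4, -0.1]
opening: 1.003
```

Emit:
send_rows(
  moves=[
    [[0,0,0,-4,0.1,0,1],[0,0,0,-4,0.1,0,1],[0,0,0,-4,0.1,0,1],[0,0,0,-4,0.1,0,1],[0,0,0,-4,0.1,0,1]],
  ],
)

```text
time_s: 44.3
position: [0.4186, -0.0193, 0.2103]
tcp_rot: [[-0.031, 1.0, 0.001], [1.0, 0.031, -0.0], [-0.0, 0.001, -1.0]]
force: [0.1, 0.2, -1.1]
opening: 0.997
```

Emit:
send_rows(
  moves=[
    [[0,0,0,-4,0.1,0,1],[0,0,0,-1.2,0,0,1],[0,0,0,0,0,0,1],[0,0,0,0,0,0,1],[0,0,0,0,0,0,1]],
  ],
)

```text
time_s: 44.8
position: [0.4209, -0.0682, 0.2096]
tcp_rot: [[-0.033, 0.999, -0.001], [0.999, 0.033, 0.001], [0.001, -0.001, -1.0]]
force: [0.4, -0.7, -1.1]
opening: 0.994
```

```bash
python3 - <<'E'
from h import *
m,im=shot('wrist','k1'); plan([.42,-.02,.021],91.8)
x0,y0,x1,y1=170,30,340,235
cv2.imwrite('pics/k1c.png',cv2.resize(im[y0:y1,x0:x1],None,fx=2.9,fy=2.9,interpolation=cv2.INTER_CUBIC))
E
```

```text
t 44.85 pos [ 0.421  -0.0682  0.2095] yaw 91.89 open 0.997 F [ 0.6  0.  -0.9] j [-24.  16. 110.   0.  54. -26.]
 shift by old axes [ 4.81  0.07 18.86] by new axes [ 4.82  0.05 18.85] rotvec [-0.04 -0.04  0.09]
```

View pics/k1c.png

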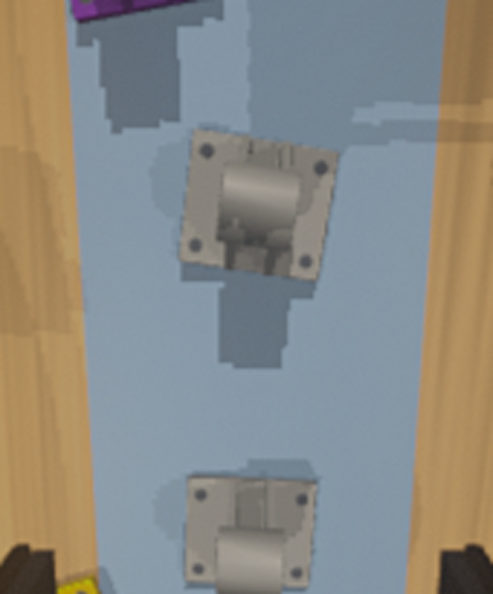

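Two grey brackets, the ones meant: upper foot corners at crop (194,128), (338,152), (318,281), (180,262), lower at (188,474), (316,479), (309,588), (184,584). Purple (140,10) and yellow (80,588) are look-alikes.

```bash
cat > foot.py <<'E'
from h import *
ang=lambda d:np.degrees(np.arctan2(d[1],d[0]))
def foot(n,L,sc,x0,y0,z=.008):
    m=load(n); P=np.array([onz(m,(np.array(q)+.5)/sc-.5+[x0,y0],z) for q in L])
    print('c',np.round(P.mean(0),4),'sides',np.round([np.linalg.norm(P[i]-P[i-1]) for i in range(4)],4),'ang',np.round([ang(P[1]-P[0]),ang(P[2]-P[3]),ang(P[0]-P[3])-90,ang(P[1]-P[2])-90],1))
    return P.mean(0)
E
python3 - <<'E'
from foot import *
foot('k1',[(194,128),(338,152),(318,281),(180,262)],2.9,170,30)
foot('k1',[(188,474),(316,479),(309,588),(184,584)],2.9,170,30)
# two-view check of height: hub top of upper bracket in k1 vs n3 (crop 2.5, +40)
a=load('k1');b=load('n3')
for p,q in (((207,150),(66,97)),((320,168),(174,117)),((306,262),(176,205))):
    print('hole tri',np.round(tri([(a,np.array(p)/2.9-.3+[170,30]),(b,np.array(q)/2.5-.3+[40,0])]),4))
E
```

```text
c [0.4233 0.0159 0.008 ] sides [0.0566 0.063  0.0553 0.0631] ang [-7.  -5.8 -5.7 -5.6]
c [ 0.4247 -0.1398  0.008 ] sides [0.0597 0.0629 0.0593 0.0642] ang [-0.5 -0.2 -1.4 -0.1]
hole tri [0.4007 0.0392 0.0099]
hole tri [0.4499 0.033  0.0081]
hole tri [ 0.446  -0.0068  0.0088]
```

Emit:
send_rows(
  moves=[
    [[0,0,7.9,0,0,0,1],[0,0,0,2.8,-0.22,2,1],[0,0,0,2.8,-0.22,3,1],[0,0,0,2.8,-0.22,3,1],[0,0,0,0,0,3,1]],
  ],
)

```text
time_s: 45.35
position: [0.4229, 0.0183, 0.0988]
tcp_rot: [[0.101, 0.995, -0.0], [0.995, -0.101, 0.001], [0.001, -0.0, -1.0]]
force: [0.3, -0.7, -0.5]
opening: 0.999
```

Emit:
send_rows(
  moves=[
    [[0,0,0,0,0,2.5,1],[0,0,0,0,0,2,1],[0,0,0,0,0,1.5,1],[0,0,0,0,0,0,1],[0,0,0,0,0,0,1]],
  ],
)

```text
time_s: 45.85
position: [0.4237, 0.0153, 0.0396]
tcp_rot: [[0.105, 0.994, -0.001], [0.994, -0.105, 0.0], [0.0, -0.001, -1.0]]
force: [0.5, -0.3, 0.6]
opening: 1.002
```

```bash
python3 - <<'E'
from h import *
plan([.4233,.0159,.023],84)
E
```

```text
t 45.85 pos [0.4237 0.0153 0.0396] yaw 83.96 open 1.002 F [ 0.5 -0.3  0.6] j [-13.  36. 119.   0.  25.  -7.]
 shift by old axes [ 0.05 -0.05  1.66] by new axes [ 0.05 -0.05  1.66] rotvec [-0.04 -0.01 -0.04]
```

Emit:
send_rows(
  moves=[
    [[0,0,0,0.05,-0.05,1,1],[0,0,0,0,0,0.6,1],[0,0,0,0,0,0,0.5],[0,0,0,0,0,0,0],[0,0,0,0,0,0,-1]],
  ],
)

```text
time_s: 46.35
position: [0.4236, 0.015, 0.0237]
tcp_rot: [[0.107, 0.994, 0.0], [0.994, -0.107, -0.0], [-0.0, 0.0, -1.0]]
force: [0.0, 0.2, -0.3]
opening: 0.812
```

Emit:
send_rows(
  moves=[
    [[0,0,0,0,0,0,-1],[0,0,0,0,0,0,-1],[0,0,0,0,0,0,-1],[0,0,0,0,0,0,-1],[0,0,0,0,0,0,-1]],
  ],
)

```text
time_s: 46.85
position: [0.4233, 0.0151, 0.0236]
tcp_rot: [[0.107, 0.994, -0.0], [0.994, -0.107, 0.0], [0.0, -0.0, -1.0]]
force: [-1.5, -0.0, 1.1]
opening: 0.357
```

Emit:
send_rows(
  moves=[
    [[0,0,0,0,0,0,-1],[0,0,0,0,0,-0.5,-1],[0,0,0,0,0,-1,-1],[0,0,0,0,0,-2,-1],[0,0,0,0,0,-2.5,-1]],
  ],
)

```text
time_s: 47.35
position: [0.4227, 0.0152, 0.0841]
tcp_rot: [[0.107, 0.994, -0.002], [0.994, -0.107, 0.001], [0.0, -0.002, -1.0]]
force: [0.4, -0.3, -2.9]
opening: 0.341
```

Emit:
send_rows(
  moves=[
    [[0,0,0,0,0,-3,-1],[0,0,0,0,0,-3,-1],[0,0,0,0,0,-3,-1],[0,0,0,0,0,-2,-1],[0,0,0,0,0,0,-1]],
  ],
)

```text
time_s: 47.85
position: [0.425, 0.0148, 0.1964]
tcp_rot: [[0.106, 0.994, 0.007], [0.994, -0.106, -0.002], [-0.001, 0.007, -1.0]]
force: [0.9, -0.5, -2.6]
opening: 0.344
```

```bash
python3 - <<'E'
from h import *
plan([.6055,-.105,.2035],91.8)
E
```

```text
t 47.85 pos [0.425  0.0148 0.1964] yaw 83.89 open 0.344 F [ 0.9 -0.5 -2.6] j [-13.  17. 111.   0.  51.  -7.]
 shift by old axes [-9.99 19.23 -0.57] by new axes [-12.54  17.67  -0.71] rotvec [ 0.4   0.08 -7.91]
```

Emit:
send_rows(
  moves=[
    [[0,0,-4,0,0,0,-1],[0,0,-3.9,0,0,0,-1],[0,0,0,-1.25,1.8,-0.4,-1],[0,0,0,-2,2.8,-0.3,-1],[0,0,0,-2,2.8,0,-1]],
  ],
)

```text
time_s: 48.35
position: [0.4987, -0.0351, 0.1996]
tcp_rot: [[-0.032, 0.999, -0.002], [1.0, 0.032, 0.001], [0.001, -0.002, -1.0]]
force: [0.3, 0.6, -3.5]
opening: 0.344
```

Emit:
send_rows(
  moves=[
    [[0,0,0,-2,2.8,0,-1],[0,0,0,-2,2.8,0,-1],[0,0,0,-2,2.8,0,-1],[0,0,0,-1.25,1.8,0,-1],[0,0,0,0,0,0,-1]],
  ],
)

```text
time_s: 48.85
position: [0.6052, -0.1065, 0.1986]
tcp_rot: [[-0.029, 1.0, 0.001], [1.0, 0.029, -0.001], [-0.001, 0.001, -1.0]]
force: [0.0, 0.2, -2.5]
opening: 0.345
```

Emit:
send_rows(
  moves=[
    [[0,0,0,0,0,0,-1],[0,0,0,0,0,0,-1],[0,0,0,0,0,0,-1],[0,0,0,0,0,0,-1],[0,0,0,0,0,0,-1]],
  ],
)

```text
time_s: 49.35
position: [0.603, -0.104, 0.2008]
tcp_rot: [[-0.031, 1.0, 0.0], [1.0, 0.031, -0.0], [-0.0, 0.0, -1.0]]
force: [-0.3, 0.7, -3.4]
opening: 0.342
```

```bash
python3 - <<'E'
from nests import *
m,im=shot('wrist','n4'); nests('n4')
s=readout.read_state(); A=np.array(s['tcp_rot'])
plan([.6315,-.0495,.0746],91.8)
# predicted foot-top leading corners in image for centred grip (bottom = TCP-.0236)
zt=-.0156
for dx in(-.003,0,.003):
    print(dx,[np.round(px(m,np.array(s['position'])+A@np.array([.028+dx,y,-zt])),1).tolist() for y in(-.032,.032)])
cv2.imwrite('pics/n4c.png',cv2.resize(im[100:240,180:340],None,fx=4,fy=4,interpolation=cv2.INTER_CUBIC))
E
```

```text
95 uv [280.6 125.8] xy [ 0.631  -0.0468] sides [0.055  0.0712] ang 0.22
110 uv [279.  200.1] xy [ 0.6343 -0.1366] sides [0.0613 0.0717] ang 1.76
110 uv [281.  128.8] xy [ 0.6316 -0.0503] sides [0.0629 0.0715] ang 1.38
t 49.4 pos [ 0.6031 -0.1041  0.2008] yaw 91.79 open 0.342 F [ 0.5  1.1 -4.1] j [-20.  31.  85.   0.  64. -22.]
 shift by old axes [ 5.37  3.01 12.62] by new axes [ 5.37  3.01 12.62] rotvec [ 0.01  0.   -0.01]
-0.003 [[208.3, 189.9], [300.6, 189.9]]
0 [[208.0, 185.8], [300.8, 185.7]]
0.003 [[207.8, 181.6], [301.0, 181.5]]
```

View pics/n4c.png

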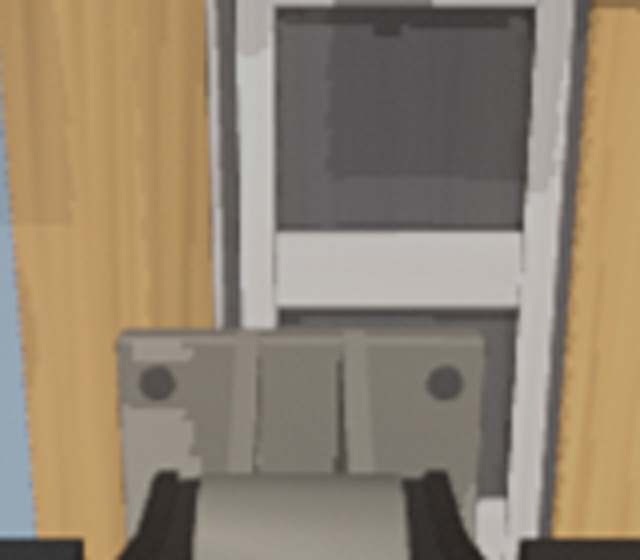

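The bracket hangs level: its foot's leading edge is at crop y≈335 against a predicted 343, about 1 mm forward. Now I'll lower it into nest 1.

Emit:
send_rows(
  moves=[
    [[0,0,0,1.75,1.0,0.5,-1],[0,0,0,1.75,1.0,1.5,-1],[0,0,0,1.75,1.0,2,-1],[0,0,0,0,0,2,-1],[0,0,0,0,0,2,-1]],
  ],
)

```text
time_s: 49.9
position: [0.632, -0.0502, 0.1201]
tcp_rot: [[-0.033, 0.999, 0.001], [0.999, 0.033, -0.0], [-0.0, 0.001, -1.0]]
force: [-0.8, -0.2, -3.2]
opening: 0.341
```

Emit:
send_rows(
  moves=[
    [[0,0,0,0,0,1.5,-1],[0,0,0,0,0,0.5,-1],[0,0,0,0,0,0,-1],[0,0,0,0,0,0,-1],[0,0,0,0,0,0,-1]],
  ],
)

```text
time_s: 50.4
position: [0.6325, -0.0514, 0.1017]
tcp_rot: [[-0.031, 1.0, 0.002], [1.0, 0.031, -0.001], [-0.001, 0.002, -1.0]]
force: [0.0, -0.0, -3.9]
opening: 0.342
```

```bash
python3 - <<'E'
from h import *
plan([.6313,-.0503,.0736],91.8)
E
```

```text
t 50.4 pos [ 0.6325 -0.0514  0.1017] yaw 91.76 open 0.342 F [ 0.  -0.  -3.9] j [-15.  39.  86.   0.  54. -16.]
 shift by old axes [ 0.11 -0.12  2.81] by new axes [ 0.11 -0.12  2.81] rotvec [ 0.13  0.04 -0.04]
```

Emit:
send_rows(
  moves=[
    [[0,0,0,0.1,-0.1,1,-1],[0,0,0,0,0,0.9,-1],[0,0,0,0,0,0.6,-1],[0,0,0,0,0,0.3,-1],[0,0,0,0,0,0,-1]],
  ],
)

```text
time_s: 50.9
position: [0.6298, -0.0498, 0.0735]
tcp_rot: [[-0.031, 1.0, -0.002], [1.0, 0.031, 0.0], [0.0, -0.002, -1.0]]
force: [-3.7, 0.1, 6.8]
opening: 0.337
```

Emit:
send_rows(
  moves=[
    [[0,0,0,0,0,0,-1],[0,0,0,0,0,0,-1],[0,0,0,0,0,0,-1],[0,0,0,0,0,0,-1],[0,0,0,0,0,0,-1]],
  ],
)

```text
time_s: 51.4
position: [0.6298, -0.0499, 0.0735]
tcp_rot: [[-0.031, 1.0, -0.002], [1.0, 0.031, 0.0], [0.0, -0.002, -1.0]]
force: [-3.5, -0.0, 6.9]
opening: 0.343
```

```bash
python3 - <<'E'
from h import *
plan([.6313,-.0503,.0736],91.8)
E
```

```text
t 51.4 pos [ 0.6298 -0.0499  0.0735] yaw 91.79 open 0.343 F [-3.5 -0.   6.9] j [-15.  42.  87.  -0.  51. -16.]
 shift by old axes [-0.05  0.15 -0.01] by new axes [-0.05  0.15 -0.01] rotvec [-0.1  -0.02 -0.01]
```

Emit:
send_rows(
  moves=[
    [[0,0,0,0,0,0,0],[0,0,0,0,0,0,1],[0,0,0,0,0,0,1],[0,0,0,0,0,0,1],[0,0,0,0,0,0,1]],
  ],
)

```text
time_s: 51.9
position: [0.6307, -0.0501, 0.0724]
tcp_rot: [[-0.031, 1.0, 0.0], [1.0, 0.031, 0.0], [0.0, 0.0, -1.0]]
force: [-0.1, -0.3, -0.1]
opening: 0.709
```

Emit:
send_rows(
  moves=[
    [[0,0,0,0,0,-1,1],[0,0,0,0,0,-2,1],[0,0,0,0,0,-3.5,1],[0,0,0,0,0,-3.5,1],[0,0,0,-1,-1.5,-3,1]],
  ],
)

```text
time_s: 52.4
position: [0.6179, -0.06, 0.2053]
tcp_rot: [[-0.032, 0.999, 0.004], [0.999, 0.032, -0.001], [-0.001, 0.004, -1.0]]
force: [0.5, -1.3, -0.3]
opening: 0.993
```

Emit:
send_rows(
  moves=[
    [[0,0,0,-2.2,-3.3,0,1],[0,0,0,-2.2,-3.3,0,1],[0,0,0,-2.2,-3.3,0,1],[0,0,0,-2.2,-3.3,0,1],[0,0,0,-2.2,-3.3,0,1]],
  ],
)

```text
time_s: 52.9
position: [0.4533, -0.1763, 0.2034]
tcp_rot: [[-0.032, 1.0, 0.001], [1.0, 0.032, -0.001], [-0.001, 0.001, -1.0]]
force: [-0.5, -1.3, -0.6]
opening: 0.997
```

Emit:
send_rows(
  moves=[
    [[0,0,0,-1.8,-3.3,0,1],[0,0,0,0,0,0,1],[0,0,0,0,0,0,1],[0,0,0,0,0,0,1],[0,0,0,0,0,0,1]],
  ],
)

```text
time_s: 53.4
position: [0.423, -0.1943, 0.2028]
tcp_rot: [[-0.032, 0.999, 0.001], [0.999, 0.032, -0.0], [-0.0, 0.001, -1.0]]
force: [-0.1, 1.2, 0.2]
opening: 1.001
```

```bash
python3 - <<'E'
from h import *
m,im=shot('wrist','k2'); plan([.4247,-.1415,.0235],91.8)
cv2.imwrite('pics/k2c.png',cv2.resize(im[:235,140:440],None,fx=2.5,fy=2.5,interpolation=cv2.INTER_CUBIC))
E
```

```text
t 53.45 pos [ 0.4229 -0.1942  0.2027] yaw 91.87 open 1.001 F [-0.6  0.6  0. ] j [-38.  20. 106.   0.  55. -40.]
 shift by old axes [ 5.26  0.34 17.92] by new axes [ 5.26  0.35 17.92] rotvec [0.03 0.02 0.07]
```

View pics/k2c.png

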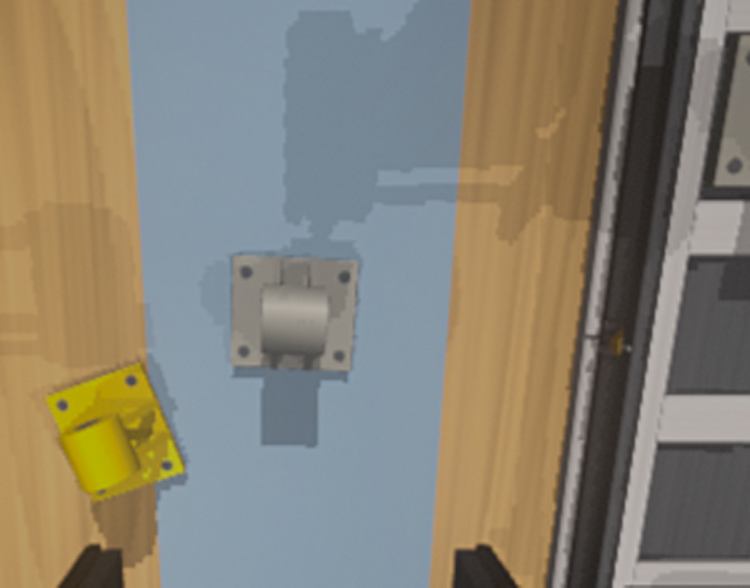

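The grey bracket's foot corners are at crop (234,254), (357,262), (351,371), (231,366). Yellow at (115,430) is not meant. That was my 16th picture, so the remaining checks are numeric only.

```bash
python3 - <<'E'
from foot import *
c=foot('k2',[(234,254),(357,262),(351,371),(231,366)],2.5,140,0)
for a in(89,90,): plan([c[0],c[1],.0235],a)
E
```

```text
c [ 0.4249 -0.1406  0.008 ] sides [0.0565 0.0622 0.0553 0.0636] ang [-1.7 -0.6 -1.1  0.3]
t 53.45 pos [ 0.4229 -0.1942  0.2027] yaw 91.87 open 1.001 F [-0.6  0.6  0. ] j [-38.  20. 106.   0.  55. -40.]
 shift by old axes [ 5.35  0.36 17.92] by new axes [ 5.36  0.1  17.92] rotvec [0.03 0.02 2.87]
t 53.45 pos [ 0.4229 -0.1942  0.2027] yaw 91.87 open 1.001 F [-0.6  0.6  0. ] j [-38.  20. 106.   0.  55. -40.]
 shift by old axes [ 5.35  0.36 17.92] by new axes [ 5.36  0.19 17.92] rotvec [0.03 0.02 1.87]
```

Emit:
send_rows(
  moves=[
    [[0,0,2.6,0,0,0,0.6],[0,0,0,1.8,0.04,2,0.6],[0,0,0,1.8,0.04,3,0.6],[0,0,0,1.75,0.04,3,0.6],[0,0,0,0,0,2.5,0.6]],
  ],
)

```text
time_s: 53.95
position: [0.4235, -0.1383, 0.0962]
tcp_rot: [[0.011, 1.0, -0.002], [1.0, -0.011, 0.002], [0.002, -0.002, -1.0]]
force: [-0.8, 0.1, -0.4]
opening: 0.806
```

Emit:
send_rows(
  moves=[
    [[0,0,0,0,0,2.5,0.6],[0,0,0,0,0,2,0.6],[0,0,0,0,0,1.2,0.6],[0,0,0,0,0,0,0.6],[0,0,0,0,0,0,0.6]],
  ],
)

```text
time_s: 54.45
position: [0.4244, -0.1408, 0.0404]
tcp_rot: [[0.013, 1.0, -0.0], [1.0, -0.013, 0.0], [0.0, -0.0, -1.0]]
force: [-1.1, 0.4, 0.4]
opening: 0.804
```

```bash
python3 - <<'E'
from h import *
plan([.4249,-.1408,.0235],89.2)
E
```

```text
t 54.45 pos [ 0.4244 -0.1408  0.0404] yaw 89.24 open 0.804 F [-1.1  0.4  0.4] j [-33.  37. 115.   0.  28. -32.]
 shift by old axes [-0.    0.05  1.69] by new axes [-0.    0.05  1.69] rotvec [-0.01 -0.01  0.04]
```

Emit:
send_rows(
  moves=[
    [[0,0,0,0,0.05,1,0.6],[0,0,0,0,0,0.65,0.6],[0,0,0,0,0,0,0],[0,0,0,0,0,0,-1],[0,0,0,0,0,0,-1]],
  ],
)

```text
time_s: 54.95
position: [0.4245, -0.1412, 0.0242]
tcp_rot: [[0.014, 1.0, 0.0], [1.0, -0.014, -0.0], [-0.0, 0.0, -1.0]]
force: [-0.5, -0.5, 0.1]
opening: 0.608
```

Emit:
send_rows(
  moves=[
    [[0,0,0,0,0,0,-1],[0,0,0,0,0,0,-1],[0,0,0,0,0,0,-1],[0,0,0,0,0,0,-1],[0,0,0,0,0,0,-1]],
  ],
)

```text
time_s: 55.45
position: [0.4244, -0.1412, 0.0242]
tcp_rot: [[0.014, 1.0, 0.0], [1.0, -0.014, -0.0], [-0.0, 0.0, -1.0]]
force: [-0.0, -0.2, 2.7]
opening: 0.341
```

Emit:
send_rows(
  moves=[
    [[0,0,0,0,0,0,-1],[0,0,0,0,0,-0.5,-1],[0,0,0,0,0,-1,-1],[0,0,0,0,0,-2,-1],[0,0,0,0,0,-2.5,-1]],
  ],
)

```text
time_s: 55.95
position: [0.4235, -0.1406, 0.0844]
tcp_rot: [[0.014, 1.0, -0.002], [1.0, -0.014, 0.002], [0.002, -0.002, -1.0]]
force: [0.1, -0.5, -4.1]
opening: 0.343
```

Emit:
send_rows(
  moves=[
    [[0,0,0,0,0,-3,-1],[0,0,0,0,0,-3,-1],[0,0,0,0,0,-3,-1],[0,0,0,0,0,-2,-1],[0,0,-2.6,0,0,0,-1]],
  ],
)

```text
time_s: 56.45
position: [0.4256, -0.1417, 0.1972]
tcp_rot: [[-0.032, 0.999, 0.005], [0.999, 0.032, -0.003], [-0.004, 0.005, -1.0]]
force: [0.0, -0.6, -4.1]
opening: 0.344
```

```bash
python3 - <<'E'
from h import *
plan([.634,-.1345,.15],91.8)
E
```

```text
t 56.45 pos [ 0.4256 -0.1417  0.1972] yaw 91.85 open 0.344 F [ 0.  -0.6 -4.1] j [-33.  19. 108.   0.  52. -35.]
 shift by old axes [ 0.06 20.83  4.83] by new axes [ 0.06 20.85  4.72] rotvec [0.31 0.2  0.05]
```

Emit:
send_rows(
  moves=[
    [[0,0,0,0,1.4,0,-1],[0,0,0,0,2.8,0,-1],[0,0,0,0,2.8,0,-1],[0,0,0,0,2.8,0,-1],[0,0,0,0,2.8,0,-1]],
  ],
)

```text
time_s: 56.95
position: [0.5504, -0.1365, 0.1941]
tcp_rot: [[-0.031, 1.0, -0.002], [1.0, 0.031, 0.001], [0.001, -0.002, -1.0]]
force: [-0.4, -0.1, -4.4]
opening: 0.344
```

Emit:
send_rows(
  moves=[
    [[0,0,0,0,2.8,0,-1],[0,0,0,0,2.8,0,-1],[0,0,0,0,1.8,1,-1],[0,0,0,0,0.8,2,-1],[0,0,0,0,0,2,-1]],
  ],
)

```text
time_s: 57.45
position: [0.6333, -0.1343, 0.1437]
tcp_rot: [[-0.032, 0.999, 0.001], [0.999, 0.032, -0.0], [-0.0, 0.001, -1.0]]
force: [0.2, -0.1, -4.4]
opening: 0.337
```

Emit:
send_rows(
  moves=[
    [[0,0,0,0,0,2,-1],[0,0,0,0,0,1.5,-1],[0,0,0,0,0,0.8,-1],[0,0,0,0,0,0,-1],[0,0,0,0,0,0,-1]],
  ],
)

```text
time_s: 57.95
position: [0.6327, -0.1349, 0.1016]
tcp_rot: [[-0.031, 1.0, 0.001], [1.0, 0.031, -0.0], [-0.0, 0.001, -1.0]]
force: [-0.5, 0.5, -3.7]
opening: 0.341
```

```bash
python3 - <<'E'
from h import *
plan([.634,-.1348,.0742],91.8)
E
```

```text
t 57.95 pos [ 0.6327 -0.1349  0.1016] yaw 91.77 open 0.341 F [-0.5  0.5 -3.7] j [-22.  40.  84.   0.  55. -24.]
 shift by old axes [0.   0.13 2.74] by new axes [0.   0.13 2.74] rotvec [ 0.05  0.02 -0.03]
```

Emit:
send_rows(
  moves=[
    [[0,0,0,0,0.1,1,-1],[0,0,0,0,0,0.8,-1],[0,0,0,0,0,0.6,-1],[0,0,0,0,0,0.3,-1],[0,0,0,0,0,0,-1]],
  ],
)

```text
time_s: 58.45
position: [0.6331, -0.1345, 0.0742]
tcp_rot: [[-0.031, 1.0, -0.001], [1.0, 0.031, 0.0], [0.0, -0.001, -1.0]]
force: [-1.0, 0.1, -0.1]
opening: 0.338
```

```bash
python3 - <<'E'
from h import *
plan([.634,-.1348,.0742],91.8)
E
```

```text
t 58.45 pos [ 0.6331 -0.1345  0.0742] yaw 91.78 open 0.338 F [-1.   0.1 -0.1] j [-22.  42.  85.  -0.  53. -24.]
 shift by old axes [-0.03  0.09  0.  ] by new axes [-0.03  0.09  0.  ] rotvec [-0.04 -0.01 -0.02]
```

Emit:
send_rows(
  moves=[
    [[0,0,0,0,0,0,0],[0,0,0,0,0,0,1],[0,0,0,0,0,0,1],[0,0,0,0,0,0,1],[0,0,0,0,0,0,1]],
  ],
)

```text
time_s: 58.95
position: [0.6335, -0.1347, 0.0742]
tcp_rot: [[-0.031, 1.0, 0.0], [1.0, 0.031, -0.0], [-0.0, 0.0, -1.0]]
force: [-0.1, -0.1, 0.0]
opening: 0.714
```

Emit:
send_rows(
  moves=[
    [[0,0,0,0,0,-1,1],[0,0,0,0,0,-2,1],[0,0,0,0,0,-3.5,1],[0,0,0,0,0,-3.5,1],[0,0,0,-1,0,-3,1]],
  ],
)

```text
time_s: 59.45
position: [0.6339, -0.1437, 0.2067]
tcp_rot: [[-0.032, 0.999, 0.001], [0.999, 0.032, -0.0], [-0.0, 0.001, -1.0]]
force: [0.3, 0.4, -0.4]
opening: 0.992
```

Emit:
send_rows(
  moves=[
    [[0,0,0,-3,0,0,1],[0,0,0,-3,0,0,1],[0,0,0,0,0,0,1],[0,0,0,0,0,0,1],[0,0,0,0,0,0,1]],
  ],
)

```text
time_s: 59.95
position: [0.6352, -0.2037, 0.2041]
tcp_rot: [[-0.031, 1.0, -0.001], [1.0, 0.031, 0.001], [0.001, -0.001, -1.0]]
force: [0.3, -0.3, -0.2]
opening: 1.002
```

```bash
python3 - <<'E'
from nests import *
m,im=shot('wrist','n5'); nests('n5'); plan([.6385,-.2815,.0745],1.8)
def reps(c):
    for r in regions_of(c,'bracket_1_mid')[:8]:
        v,u=np.nonzero(r['mask']); 
        if len(u)==0: continue
        px_=(u.mean(),v.mean()); M=camera_model(c); I=im if c=='wrist' else I2
        print(c,round(r['p'],2),np.round(px_),'n',len(u),'at z=.07',np.round(onz(M,px_,.07)[:2],3),'z=.02',np.round(onz(M,px_,.02)[:2],3),'bgr',I[r['mask']].mean(0).round())
reps('wrist')
for c in('top','scene'):
    I2=capture(c); cv2.imwrite(f'pics/{c}5.png',I2); reps(c)
E
```

```text
80 uv [255.1  34.4] xy [ 0.6313 -0.0543] sides [0.0539 0.0689] ang -0.37
95 uv [254.5 187.1] xy [ 0.6358 -0.2214] sides [0.0612 0.0714] ang 1.77
95 uv [253.3 114.9] xy [ 0.6319 -0.1358] sides [0.064  0.0682] ang 3.35
95 uv [254.1  31.8] xy [ 0.6302 -0.0521] sides [0.0595 0.0721] ang 1.78
110 uv [254.5 187.2] xy [ 0.6358 -0.2216] sides [0.0622 0.072 ] ang 1.77
110 uv [254.5 115.2] xy [ 0.6331 -0.1361] sides [0.0636 0.0726] ang 1.99
110 uv [254.2  32.4] xy [ 0.6304 -0.0527] sides [0.0607 0.0723] ang 1.78
125 uv [254.6 187.2] xy [ 0.6359 -0.2215] sides [0.0634 0.0725] ang 2.06
t 60.0 pos [ 0.6352 -0.2035  0.204 ] yaw 91.82 open 1.004 F [0.4 0.3 0.5] j [-27.  35.  77.   0.  69. -29.]
 shift by old axes [-7.82  0.09 12.95] by new axes [ 0.08  7.81 12.95] rotvec [-6.000e-02 -1.000e-02  9.002e+01]
wrist 0.93 [255. 113.] n 3090 at z=.07 [ 0.633 -0.132] z=.02 [ 0.633 -0.134] bgr [108. 116. 122.]
scene 0.82 [225. 262.] n 450 at z=.07 [ 0.64  -0.136] z=.02 [ 0.599 -0.135] bgr [ 98. 109. 118.]
scene 0.63 [327. 221.] n 328 at z=.07 [0.533 0.19 ] z=.02 [0.485 0.212] bgr [135. 146. 152.]
```

```bash
python3 - <<'E'
from h import *
im=cv2.GaussianBlur(cv2.imread('pics/n5.png'),(3,3),0); m=load('n5'); g=cv2.cvtColor(im,cv2.COLOR_BGR2GRAY)
c,n=np.cos(np.radians(1.8)),np.sin(np.radians(1.8)); X=np.array([c,n,0]);Y=np.array([-n,c,0]); N1=np.array([.6313,-.0497,.054])
def val(p): u=px(m,p); return int(g[int(round(u[1])),int(round(u[0]))])
for k in(0,1):
    N=N1-Y*.085*k
    for xo in(-.024,.024): print('nest',k+1,'x',xo,'along y -36..36',[val(N+X*xo+Y*t/1000) for t in range(-36,37,2)])
    for yo in (.020,): print('  along x -40..40',[val(N+Y*yo+X*t/1000) for t in range(-40,41,2)])
E
```

```text
nest 1 x -0.024 along y -36..36 [174, 170, 90, 65, 67, 109, 140, 132, 105, 92, 113, 131, 128, 128, 127, 127, 128, 128, 128, 128, 127, 127, 127, 127, 127, 127, 126, 127, 109, 83, 95, 120, 12, 11, 13, 11, 13]
nest 1 x 0.024 along y -36..36 [157, 153, 89, 56, 58, 95, 123, 112, 78, 73, 80, 120, 121, 121, 121, 121, 121, 121, 120, 120, 122, 122, 120, 120, 119, 119, 120, 118, 83, 72, 77, 102, 11, 11, 12, 13, 12]
  along x -40..40 [167, 159, 80, 79, 118, 127, 104, 87, 109, 127, 125, 136, 150, 150, 150, 151, 151, 152, 152, 152, 152, 151, 150, 148, 147, 146, 145, 144, 135, 115, 121, 103, 83, 91, 127, 134, 84, 82, 160, 174, 173]
nest 2 x -0.024 along y -36..36 [176, 170, 138, 60, 95, 140, 141, 113, 91, 105, 122, 135, 133, 131, 131, 130, 130, 130, 130, 131, 130, 130, 130, 130, 130, 130, 130, 110, 82, 86, 119, 140, 118, 125, 174, 173, 173]
nest 2 x 0.024 along y -36..36 [176, 170, 136, 63, 98, 139, 139, 109, 88, 99, 117, 140, 139, 139, 139, 139, 139, 139, 136, 131, 124, 121, 122, 123, 122, 123, 122, 104, 79, 81, 111, 124, 107, 115, 154, 153, 154]
  along x -40..40 [169, 139, 104, 77, 112, 128, 92, 79, 82, 118, 121, 112, 111, 111, 114, 123, 105, 99, 100, 100, 100, 100, 101, 99, 121, 124, 123, 123, 122, 123, 123, 107, 79, 76, 109, 133, 112, 73, 134, 159, 156]
```

Foot and hole profiles put both brackets centred and flat in nests 1 and 2. Next is the final push.

Emit:
send_rows(
  moves=[
    [[0,0,8.2,0,0,0,1],[0,0,8.2,0,0,0,1],[0,0,8.2,0,0,0,1],[0,0,8.2,0,0,0,1],[0,0,8.2,0,0,0,0.5]],
  ],
)

```text
time_s: 60.75
position: [0.6355, -0.2042, 0.204]
tcp_rot: [[0.637, 0.771, -0.0], [0.771, -0.637, 0.0], [-0.0, -0.0, -1.0]]
force: [0.1, 0.5, 0.5]
opening: 0.968
```

Emit:
send_rows(
  moves=[
    [[0,0,8.2,0,0,0,0.5],[0,0,8.2,0,0,0,0.5],[0,0,8.2,0,0,0,0.3],[0,0,8.2,0,0,0,0],[0,0,8.2,0,0,0,0]],
  ],
)

```text
time_s: 61.25
position: [0.6356, -0.2042, 0.204]
tcp_rot: [[0.986, 0.164, -0.0], [0.164, -0.986, 0.0], [-0.0, -0.0, -1.0]]
force: [-0.1, -0.6, 0.9]
opening: 0.568
```

Emit:
send_rows(
  moves=[
    [[0,0,8.0,0,0,0,0],[0,0,0,0,2.6,0,0],[0,0,0,0,2.6,0,0],[0,0,0,0,2.6,0,0],[0,0,0,0,0,0,0]],
  ],
)

```text
time_s: 61.75
position: [0.6381, -0.2861, 0.204]
tcp_rot: [[1.0, 0.028, 0.001], [0.028, -1.0, -0.002], [0.001, 0.002, -1.0]]
force: [0.2, -0.5, 0.7]
opening: 0.504
```

Emit:
send_rows(
  moves=[
    [[0,0,0,0,0,3,0],[0,0,0,0,0,3,0],[0,0,0,0,0,2,0],[0,0,0,0,0,0,0],[0,0,0,0,0,0,0]],
  ],
)

```text
time_s: 62.25
position: [0.6381, -0.2818, 0.1241]
tcp_rot: [[0.999, 0.032, -0.0], [0.032, -0.999, 0.001], [-0.0, -0.001, -1.0]]
force: [0.5, -0.7, 0.6]
opening: 0.495
```

```bash
python3 - <<'E'
from h import *
plan([.6388,-.2820,.0745],1.8)
E
```

```text
t 62.25 pos [ 0.6381 -0.2818  0.1241] yaw 1.82 open 0.495 F [ 0.5 -0.7  0.6] j [-33.  42.  75.   0.  63.  55.]
 shift by old axes [0.07 0.03 4.96] by new axes [0.06 0.02 4.96] rotvec [-0.03  0.02  0.02]
```

Emit:
send_rows(
  moves=[
    [[0,0,0,0,0,2,0],[0,0,0,0,0,2,0],[0,0,0,0,0,0.9,0],[0,0,0,0,0,0,-0.5],[0,0,0,0,0,0,-1]],
  ],
)

```text
time_s: 62.75
position: [0.6388, -0.2829, 0.0764]
tcp_rot: [[1.0, 0.031, 0.002], [0.031, -1.0, -0.001], [0.002, 0.001, -1.0]]
force: [-0.4, -0.1, 1.3]
opening: 0.393
```

Emit:
send_rows(
  moves=[
    [[0,0,0,0,0,0,-1],[0,0,0,0,0,0,-1],[0,0,0,0,0,0,-1],[0,0,0,0,0,0,-1],[0,0,0,0,0,0,-1]],
  ],
)

```text
time_s: 63.25
position: [0.6383, -0.2828, 0.0759]
tcp_rot: [[1.0, 0.031, 0.001], [0.031, -1.0, -0.001], [0.001, 0.001, -1.0]]
force: [-0.0, 0.3, 4.3]
opening: 0.127
```

Emit:
send_rows(
  moves=[
    [[0,0,0,0,-0.3,0,-1],[0,0,0,0,-0.5,0,-1],[0,0,0,0,-0.8,0,-1],[0,0,0,0,-0.9,0,-1],[0,0,0,0,-1.0,0,-1]],
  ],
)

```text
time_s: 63.75
position: [0.6372, -0.2478, 0.0758]
tcp_rot: [[1.0, 0.031, 0.001], [0.031, -1.0, -0.001], [0.001, 0.001, -1.0]]
force: [0.5, -1.8, 5.1]
opening: 0.128
```

Emit:
send_rows(
  moves=[
    [[0,0,0,0,-1.0,0,-1],[0,0,0,0,-1.0,0,-1],[0,0,0,0,-1.0,0,-1],[0,0,0,0,-1.0,0,-1],[0,0,0,0,-1.0,0,-1]],
  ],
)

```text
time_s: 64.25
position: [0.6354, -0.197, 0.0758]
tcp_rot: [[1.0, 0.031, 0.001], [0.031, -1.0, -0.001], [0.001, 0.001, -1.0]]
force: [-1.5, -1.1, 5.7]
opening: 0.128
```

Emit:
send_rows(
  moves=[
    [[0,0,0,0,-1.0,0,-1],[0,0,0,0,-1.0,0,-1],[0,0,0,0,-1.0,0,-1],[0,0,0,0,-1.0,0,-1],[0,0,0,0,-1.0,0,-1]],
  ],
)

```text
time_s: 64.75
position: [0.6337, -0.147, 0.0758]
tcp_rot: [[1.0, 0.031, 0.0], [0.031, -1.0, -0.0], [0.0, 0.0, -1.0]]
force: [-1.3, -1.3, 5.4]
opening: 0.127
```

Emit:
send_rows(
  moves=[
    [[0,0,0,0,-1.0,0,-1],[0,0,0,0,-1.0,0,-1],[0,0,0,0,-1.0,0,-1],[0,0,0,0,-1.0,0,-1],[0,0,0,0,-0.9,0,-1]],
  ],
)

```text
time_s: 65.25
position: [0.632, -0.0977, 0.0758]
tcp_rot: [[1.0, 0.031, -0.0], [0.031, -1.0, -0.0], [-0.0, 0.0, -1.0]]
force: [-1.8, -1.1, 7.2]
opening: 0.13
```

```bash
python3 - <<'E'
from h import *
plan([.6326,-.0824,.0745],1.8)
E
```

```text
t 65.25 pos [ 0.632  -0.0977  0.0758] yaw 1.8 open 0.13 F [-1.8 -1.1  7.2] j [-19.  42.  86.  -0.  52.  69.]
 shift by old axes [ 0.11 -1.53  0.13] by new axes [ 0.1  -1.53  0.13] rotvec [0. 0. 0.]
```

Final push, release, lift, and move to the dial view for a numeric check.

Emit:
send_rows(
  moves=[
    [[0,0,0,0,-0.7,0,-1],[0,0,0,0,-0.5,0,-1],[0,0,0,0,-0.3,0,-1],[0,0,0,0,0,0,-1],[0,0,0,0,0,0,-1]],
  ],
)

```text
time_s: 65.75
position: [0.6315, -0.0824, 0.0758]
tcp_rot: [[1.0, 0.031, -0.0], [0.031, -1.0, 0.001], [-0.0, -0.001, -1.0]]
force: [-1.5, 0.2, 6.3]
opening: 0.122
```

Emit:
send_rows(
  moves=[
    [[0,0,0,0,0,0,-0.5],[0,0,0,0,0,0,-0.2],[0,0,0,0,0,0,0],[0,0,0,0,0,0,0],[0,0,0,0,0,0,0]],
  ],
)

```text
time_s: 66.25
position: [0.6315, -0.0835, 0.0747]
tcp_rot: [[1.0, 0.031, -0.001], [0.031, -1.0, 0.0], [-0.001, -0.0, -1.0]]
force: [0.9, -0.4, 0.3]
opening: 0.461
```

Emit:
send_rows(
  moves=[
    [[0,0,0,0,0,-1,0],[0,0,0,0,0,-3,0],[0,0,0,0,0,-3.5,0],[0,0,0,0,0,-3.5,0],[0,0,0,0,0,-3,0]],
  ],
)

```text
time_s: 66.75
position: [0.6322, -0.0838, 0.2178]
tcp_rot: [[1.0, 0.031, 0.002], [0.031, -1.0, -0.001], [0.002, 0.001, -1.0]]
force: [-0.8, -0.1, 0.3]
opening: 0.498
```

Emit:
send_rows(
  moves=[
    [[0,0,-8.2,0,0,0,0.5],[0,0,-8.2,0,0,0,1],[0,0,-8.2,0,0,0,1],[0,0,-8.2,0,0,0,1],[0,0,-8.2,0,0,0,1]],
  ],
)

```text
time_s: 67.25
position: [0.6318, -0.0837, 0.2159]
tcp_rot: [[0.73, 0.683, 0.001], [0.683, -0.73, -0.0], [0.0, 0.001, -1.0]]
force: [0.7, -0.5, -0.2]
opening: 0.869
```

Emit:
send_rows(
  moves=[
    [[0,0,-8.2,0,0,0,1],[0,0,-8.2,0,0,0,1],[0,0,-8.2,0,0,0,1],[0,0,-8.2,0,0,0,1],[0,0,-8.2,0,0,0,1]],
  ],
)

```text
time_s: 67.75
position: [0.6317, -0.0837, 0.2158]
tcp_rot: [[0.103, 0.995, 0.001], [0.995, -0.103, -0.0], [-0.0, 0.001, -1.0]]
force: [0.3, -0.1, 0.3]
opening: 0.997
```

Emit:
send_rows(
  moves=[
    [[0,0,-8.0,0,0,0,1],[0,0,0,4,0,0,1],[0,0,0,4,0,0,1],[0,0,0,4,0,0,1],[0,0,0,4,0,0,1]],
  ],
)

```text
time_s: 68.25
position: [0.6267, 0.0775, 0.2159]
tcp_rot: [[-0.03, 1.0, 0.001], [1.0, 0.03, 0.0], [0.0, 0.001, -1.0]]
force: [0.7, 0.2, 0.1]
opening: 1.0
```

Emit:
send_rows(
  moves=[
    [[0,0,0,1,0,0,1],[0,0,0,0,0,0,1],[0,0,0,0,0,0,1],[0,0,0,0,0,0,1],[0,0,0,0,0,0,1]],
  ],
)

```text
time_s: 68.75
position: [0.6267, 0.0846, 0.2151]
tcp_rot: [[-0.029, 1.0, 0.0], [1.0, 0.029, -0.0], [-0.0, 0.0, -1.0]]
force: [0.1, 0.3, 0.1]
opening: 1.002
```

```bash
python3 - <<'E'
from dial import *
m,im=shot('wrist','d3'); uv=px(m,[.6237,.1513,.171]); u,v=int(uv[0]),int(uv[1])
dial('d3',(u-48,max(0,v-48),u+48,v+48))
net('wrist',['master_mid','bracket_1_mid'])
capture('scene'); net('scene',['master_mid','caliper','mouse','jar','bracket_1_mid'])
capture('top'); net('top',['master_mid','bracket_1_mid'])
# carrier edge check: nest2/3 pocket position
from nests import nests
nests('d3'); plan([.62,0,.3],90)
E
```

```text
centre [0.6233 0.1516 0.171 ] face radius 0.0262
pointer cw from world x 69.5 coverage 1.0 wedge 65.8 score 7.0
turn cw needed 3.7
master_mid [(0.67, [0.41, 0.259, 0.026])]
bracket_1_mid [(0.85, [0.626, 0.076, 0.057]), (0.56, [0.623, 0.146, 0.172])]
master_mid [(0.66, [0.414, 0.277, 0.033])]
caliper [(0.56, [0.56, -0.487, 0.002])]
mouse [(0.69, [0.646, 0.002, 0.051]), (0.6, [0.494, 0.452, 0.022])]
jar [(0.97, [0.592, 0.459, 0.051]), (0.6, [0.444, 0.294, 0.012]), (0.39, [0.65, -0.012, 0.019])]
bracket_1_mid [(0.7, [0.64, 0.062, 0.062]), (0.54, [0.646, -0.002, 0.054])]
master_mid []
bracket_1_mid [(0.48, [0.615, 0.047, 0.063])]
95 uv [373.6 103.3] xy [0.7626 0.1682] sides [0.0521 0.0824] ang 2.77
110 uv [366.2 103.1] xy [0.7541 0.1682] sides [0.0683 0.0818] ang 1.64
t 69.35 pos [0.6265 0.0863 0.215 ] yaw 91.79 open 0.998 F [-0.3  0.2  0.1] j [-2. 31. 81.  0. 67. -4.]
 shift by old axes [-8.61 -0.92 -8.5 ] by new axes [-8.63 -0.65 -8.5 ] rotvec [-0.   -0.    1.79]
```

```bash
python3 -c "
from rig import bot; print(bot.hand_in())"
```

```text
the job is handed in; nothing more can be done
None
```

I finished the sequence and handed the job in at about 69 s of the 210 s allowed; the hand-in gave no verdict.

**What I did:** I set the master in nest 1, pushed the carrier to the first gauge detent and turned the bezel about 97° clockwise onto the pointer. I then drew the carrier back and returned the master to its cork pad. Both grey brackets on the bench went into nests 1 and 2, and I pushed the loaded carrier to the detent again. I saw only two grey brackets on the near side of the slide. I left the purple and yellow look-alikes alone, and also a tray of grey items at the far end of the bench.

**Last checks:**
- **Dial:** the final measurement put the pointer within 3.7° of the zero mark, about 1.4 mm at its tip. After zeroing, the picture showed it aligned to about 1°, while the same numeric method gave 3.4°. I put that difference down to viewing angle.
- **Carrier:** the pull bar stopped at the same place as on the first push, within 1 mm or so.
- **Brackets:** profiles through the wrist image showed both feet centred in their nests before the final push.
- **Caliper, mouse and jar:** the network found them within 4 mm of where it first saw them.

**Checks that missed or disagreed:**
- **Picture limit:** I used all 16 picture views before the end, so the last checks were numeric only.
- **Top camera:** in its last picture the network did not find the master. The wrist and scene views placed it on the pad, but 18 mm apart along y.
- **Carrier check:** the nest-pocket check found nothing usable in the last wrist picture, so the detent rests on the bar position and the dial reading.

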